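# Get the boxed-in bearing out and seat it

## Task

The ball bearing in the parts trough is boxed in by the tape measure and the bottle beside it: first stand both of these upright on the black rubber mat, then lay the bearing flat in the recess of the housing block that it fits, fully down. After that put the tape measure and the bottle back in the trough, upright, each where it stood, the tape measure lengthwise again. Leave the nut in the trough and the roll of tape on the bench alone.

Things in the scene. Friction and masses are not known exactly. Their poses are not given: they have to be found in the camera images.
- trough: fixed grey sheet-steel parts trough, inside 56 mm (its x) by 236 mm (its y), walls 2.5 mm thick, rim 21 mm and floor 3 mm above the bench. Origin: centre of its underside; y runs along it. At the start it holds, in a row along +y: nut, bottle, bearing, tape measure, about 8 mm apart. The bearing cannot be gripped across the trough; with its neighbours gone it can along y
- bearing: sealed ball bearing, bare steel, disc 47 mm across, 14 mm high, 0.12 kg, lying flat in the trough between bottle and tape measure. Origin: centre of its underside, z up. Grip it by its upper half, so that the fingertips stay clear of the housing when it sits 4 mm deep in the recess
- tape_measure: yellow tape measure standing upright on its narrow base in the trough: case 36 mm thick (its x), 74 mm long (its y, which lies along the trough, either way round), 64 mm high, 0.24 kg. Origin: centre of its underside, z up. Grip it across its x above the trough rim (40 mm or so above its underside)
- bottle: small red bottle with a white conical nozzle, standing upright in the trough: round body 29 mm across and 66 mm high, 92 mm high with the nozzle, 0.03 kg. Origin: centre of its underside, z up. Grip it by the body above the trough rim (about 48 mm above its underside)
- nut: large steel hexagon nut, 36 by 41 mm, 18 mm high, lying loose at the end of the trough next to the bottle; to be left alone. Origin: centre of its underside
- mat: black rubber mat fixed flat on the bench, the side area: 120 mm (its x) by 170 mm (its y), 3 mm thick. Origin: centre of its underside
- housing_wide: fixed square dark steel housing block, 100 by 100 mm, 20 mm high, with the wider of the two round, bright-bottomed recesses in the middle of its top: 57 mm across, 4 mm deep, its floor 16 mm above the bench; the bearing fits in this one. Origin: centre of its underside
- housing_narrow: the same block but with a narrow recess, 34 mm across, 4 mm deep, into which the bearing does not go. Fixed. Origin: centre of its underside
- tape_roll: roll of black insulating tape, 62 mm across, 19 mm high, lying loose on the bench; to be left alone. Origin: centre of its underside
Things that resemble listed ones, but are neither listed nor needed, are in the scene too. Leave any red look-alike of the bearing alone. What is shaped like the bottle but turquoise is not meant.

How it is judged:
On the way, in this order (a step that is already met when the one before it is completed fails the run):
1. the tape measure and the bottle both stand upright and released on the mat, their centres over it, while the bearing still lies in its place in the trough (within 20 mm) (x of tape_measure in the frame of mat between -0.06 and 0.06 m and y of tape_measure in the frame of mat between -0.085 and 0.085 m and z of each of tape_measure, bottle in the frame of mat below 0.01 m and angle between each of tape_measure, bottle's own z axis and vertical below 0.15 rad and contact force between the fingers and tape_measure below 0.2 N and linear speed of each of tape_measure, bottle below 0.03 m/s and x of bottle in the frame of mat between -0.06 and 0.06 m and y of bottle in the frame of mat between -0.085 and 0.085 m and contact force between the fingers and bottle below 0.2 N and distance of bearing from where it was at the start of the episode below 0.02 m), for 0.2 s.
2. the bearing lies flat and released, down in the wider recess, while tape measure and bottle are still on the mat (horizontal distance between bearing and housing_wide below 0.007 m and z of bearing in the frame of housing_wide between 0.013 and 0.0185 m and angle between bearing's own z axis and vertical below 0.1 rad and contact force between the fingers and bearing below 0.2 N and linear speed of each of bearing, tape_measure, bottle below 0.03 m/s and x of tape_measure in the frame of mat between -0.06 and 0.06 m and y of tape_measure in the frame of mat between -0.085 and 0.085 m and z of each of tape_measure, bottle in the frame of mat below 0.01 m and angle between each of tape_measure, bottle's own z axis and vertical below 0.15 rad and contact force between the fingers and tape_measure below 0.2 N and x of bottle in the frame of mat between -0.06 and 0.06 m and y of bottle in the frame of mat between -0.085 and 0.085 m and contact force between the fingers and bottle below 0.2 N), for 0.2 s.
At the end, for the whole second after the job is handed in: bearing flat and down in the wider recess (within 7 mm of the block's centre); tape measure and bottle upright in the trough, each within 15 mm of its start, the tape measure within 0.2 rad of the trough's direction, either way round; all released and at rest (horizontal distance between bearing and housing_wide below 0.007 m and z of bearing in the frame of housing_wide between 0.013 and 0.0185 m and angle between bearing's own z axis and vertical below 0.1 rad and contact force between the fingers and bearing below 0.2 N and linear speed of each of bearing, tape_measure, bottle, nut below 0.03 m/s and distance of each of tape_measure, bottle from where it was at the start of the episode below 0.015 m and angle between each of tape_measure, bottle's own z axis and vertical below 0.15 rad and angle between the y axis of tape_measure and the y axis of trough, either way round below 0.2 rad); the robot touches nothing.
It fails at once if the nut is moved by more than 15 mm (distance of nut from where it was at the start of the episode above 0.015 m).
It fails at once if the roll of tape is moved by more than 20 mm (distance of tape_roll from where it was at the start of the episode above 0.02 m).
It also fails if it takes over 122 s, if anything falls off the work surface, if the arm or the gripper's body presses on something with over 40 N, if the wrist force passes 120 N, or if a joint passes its speed limit or range.

## Robot

A 7-joint arm with a two-finger parallel gripper is mounted at the origin on a cart in front of the work surface, level with it; the furniture and walls round the work are solid. World frame = base frame: x ahead of the robot, y to its left, z up, the work surface at z = 0. Lengths are in m, angles in rad, forces in N, time in s.
With the tool pointing down it reaches from about 0.425 to 0.95 m from the base axis. Payload 16.7 kg.
Tool frame: the origin (TCP) lies between the finger pads; the fingertips stand 11 mm ahead of it and the grasp point (between the pads) lies 8 mm behind it (tip_reach is the distance from the TCP to the fingertips, in m); z points along the fingers, y is the direction in which the jaws open and shut (so a half turn about z gives the same grasp; the last joint's range is limited). The gripper opens to 94 mm and grips with 3 to 60 N. Pads are 16 mm wide; open, the fingers measure 119 mm over their backs; the gripper's body (75 mm by 177 mm) begins 78 mm behind the grasp point.
Start: joints at [-1.409, 0.426, 0.074, 1.606, -0.034, 1.111, -0.067], TCP at [0.206, 0.643, 0.189] pointing down, gripper open.
Joint ranges: [-2.85, 2.85], [-0.5, 2.14], [-1.23, 1.37], [0.21, 2.46], [-1.02, 4.16], [0.16, 2.05], [-2.73, 2.73]. Speed limits (rad/s): [1.89, 1.89, 2.39, 2.39, 3.01, 3.01, 3.01].

## Interface

Orientations are given as a rotation vector (axis times angle).
In Python, from station import observe, read_camera, sign_off, tip_reach gives the robot as it stands. The module is installed in compiled form; this text tells all that it offers.
- The arm moves only by the shell command python3 -m pendant 'ROWS'. ROWS is JSON, a list of rows, each an object of numbers: "rx", "ry", "rz": the turn, a rotation vector about the tool's x, y, z in rad; "tx", "ty", "tz": the shift along the tool's x, y, z in m; "grip": the closure in counts, from 0 (fully open) to 255 (shut). A call has exactly 5 rows; each row shifts and turns the commanded pose from where the row before left it, along the tool's axes as they then stand; what a row does not reach is not made up. A row lasts 1/8 s, in which the tool goes at most 62.5 mm and 10.7 degrees, less where a joint would pass 70% of its speed; a pose out of reach is approached as far as the arm can. A call is refused whole if a number of a shift passes 0.0625 or a number of a turn 0.188, either way. A call with a gripper value outside its range is refused whole. The fingers move at their own pace and stop on an object; the grip force is fixed at half the most. Time passes only in rows, so rows that do not move let the fingers close, or fill a call up. It gives the time, the measured TCP pose, the force and the opening at its end, in the units of the state.
- observe(): the state, without advancing time (a new reading comes with each control period).
- read_camera(name): name is "scene" or "top"; returns a dict with "img" (384x512x3 uint8, red, green, blue), "camera_matrix" (3x3 intrinsics, pixels), "eye" and "orientation" of the camera in the world. Camera axes: x right, y down, z forward; pixel columns grow to the right and rows downward; lengths in m; the calibration is good to about 2 mm. A picture is of the moment at which its call begins. There is no depth.
- sign_off(): hands the job in, once; it reports no verdict.
The state is a dict: "time_s": time; "qpos": joint angles; "joint_velocities": joint speeds; "tau": joint torques, N m; "tcp_pos": TCP position; "tool_rot": TCP orientation; "ft_force": force on the tool from outside, world axes, zero at the start; "wrist_torque": the same for the moment, N m; "opening": finger opening in m.
Only numpy, scipy, OpenCV 4.12 (cv2) and the standard library are available. Lean on these libraries where they do the work, as an engineer would, in place of code of your own. Each camera call takes 0.05 s, during which the arm holds its last target. There are 200 camera calls.

## Working session

There is one attempt and no reset: what is moved stays moved. The work goes in short steps, Python scripts to look and compute and a shell command to move; the robot and the scene stay as the last step left them, time stands still between calls to the robot, and variables do not carry over. Pictures are saved under pics/ and viewed, about 12 in all and at most 16, crops included, and the job is handed in when it is done.

```bash
mkdir -p pics && cat > h.py <<'E'
import numpy as np, cv2
from scipy.spatial.transform import Rotation as R
from station import observe, read_camera
def rotm(o):
    o=np.array(o,float)
    return o if o.shape==(3,3) else R.from_rotvec(o.ravel()).as_matrix() if o.size==3 else R.from_quat(o).as_matrix()
def ray(c,u,v,z):
    d=rotm(c["orientation"])@np.linalg.solve(np.array(c["camera_matrix"]),[u,v,1.0]); e=np.array(c["eye"])
    return e+d*(z-e[2])/d[2]
def proj(c,p):
    q=np.array(c["camera_matrix"])@(rotm(c["orientation"]).T@(np.array(p)-np.array(c["eye"]))); return q[:2]/q[2]
def save(c,n): cv2.imwrite("pics/"+n,c["img"][:,:,::-1])
E
python3 - <<'E'
from h import *
import pickle
for n in ("scene","top"):
    c=read_camera(n); print(n,c["camera_matrix"],c["eye"],c["orientation"]); save(c,n+"0.png"); pickle.dump(c,open(n+".pkl","wb"))
print(observe())
from station import tip_reach; print(tip_reach)
E
```

```text
scene [[432.78599393   0.         251.24689717]
 [  0.         432.78599393 197.68297729]
 [  0.           0.           1.        ]] [ 0.15354255 -0.7297328   0.86107468] [-2.25920449  0.61530392 -0.24567409]
top [[402.78637414   0.         253.7425712 ]
 [  0.         402.78637414 194.1818597 ]
 [  0.           0.           1.        ]] [0.50619221 0.00642391 1.06337034] [-2.16635675  2.21157291 -0.05196575]
{'time_s': 0.1, 'qpos': array([-1.40952091,  0.42666984,  0.07384773,  1.60655403, -0.03409976,
        1.11079271, -0.06710964]), 'joint_velocities': array([ 0.00032969, -0.00128941,  0.00234966, -0.00037062,  0.00044159,
        0.00126963, -0.00035698]), 'tau': array([ 8.57738225e-03, -9.37462163e+01,  3.67744312e+00, -4.55043483e+01,
       -4.85307199e-02,  1.68041128e-02,  8.17519731e-05]), 'tcp_pos': array([0.20630934, 0.64225511, 0.18814037]), 'tool_rot': array([-4.86244039e-01, -3.10363248e+00,  1.82279524e-03]), 'ft_force': array([-0.00045745,  0.12811384,  0.21210823]), 'wrist_torque': array([-0.01029696,  0.0164112 ,  0.0043594 ]), 'opening': 0.09367989842701406}
0.011
```

View pics/scene0.png

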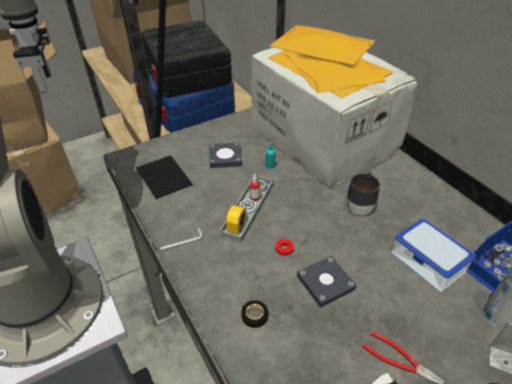

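View pics/top0.png

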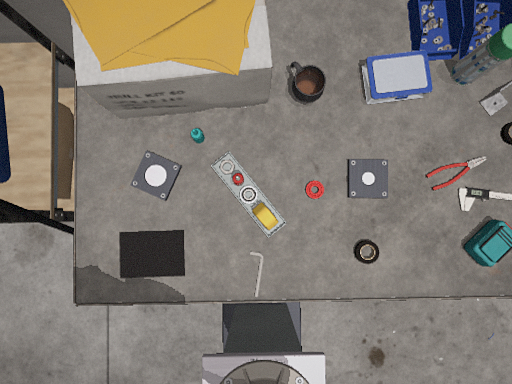

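Scene: the trough runs from (222,160) to (275,230) in the top view. From its upper left it holds the nut (228,167), the red bottle (237,178), the bearing (249,195) and the yellow tape measure (265,214). The mat is at (152,253). The housing at (155,175) has the larger bright spot, and the one at (368,179) the smaller. The red ring at (315,189) and the turquoise bottle at (197,134) are look-alikes. Next I'll measure these and check an enlarged crop.

```bash
python3 - <<'E'
from h import *
import pickle
c=pickle.load(open("top.pkl","rb")); s=pickle.load(open("scene.pkl","rb"))
def blobs(c,lo,hi,win,hsv=True):
    x0,y0,x1,y1=win; im=c["img"][y0:y1,x0:x1]
    h=cv2.cvtColor(im,cv2.COLOR_RGB2HSV); m=cv2.inRange(h,np.array(lo),np.array(hi))
    k,_=cv2.findContours(m,cv2.RETR_EXTERNAL,cv2.CHAIN_APPROX_NONE); k=max(k,key=cv2.contourArea)+np.array([x0,y0])
    return cv2.contourArea(k),cv2.minAreaRect(k),cv2.minEnclosingCircle(k)
def world(c,r,z):
    p=ray(c,*r[0],z)[:2]; b=cv2.boxPoints(r); q=np.array([ray(c,*x,z)[:2] for x in b]); 
    e=[q[1]-q[0],q[2]-q[1]]; return p.round(4),[(round(float(np.hypot(*x)),4),round(float(np.arctan2(x[1],x[0])),3)) for x in e]
for n,lo,hi,win,z in [("mat",(0,0,0),(180,255,40),(105,220,200,290),.003),
  ("blkL",(0,0,0),(180,255,95),(125,145,190,205),.02),("recL",(0,0,170),(180,60,255),(140,160,172,190),.016),
  ("recR",(0,0,170),(180,60,255),(355,165,385,195),.016),("tape",(18,120,100),(38,255,255),(240,190,290,240),.064),
  ("red",(0,120,80),(10,255,255),(225,165,250,190),.06)]:
    a,r,ci=blobs(c,lo,hi,win); print(n,a,r,world(c,r,z))
A=cv2.resize(c["img"][140:250,195:295],None,fx=4,fy=4,interpolation=cv2.INTER_CUBIC)
B=cv2.resize(s["img"][165:245,215:285],None,fx=5.5,fy=5.5,interpolation=cv2.INTER_CUBIC)
B=B[:440,:390]; cv2.imwrite("pics/crop1.png",np.hstack([A,B[:,:,:]])[:,:,::-1])
E
```

```text
mat 22.0 ((178.5, 245.0), (30.0, 9.0), 90.0) (array([0.4362, 0.2147]), [(0.0237, -1.591), (0.0782, 3.131)])
blkL 44.0 ((173.07533264160156, 182.53424072265625), (2.069014549255371, 38.483673095703125), 24.443954467773438) (array([0.5993, 0.2239]), [(0.1, -0.437), (0.0054, -2.019)])
recL 332.5 ((155.0, 175.0), (20.0, 20.0), 90.0) (array([0.6204, 0.2719]), [(0.0525, -1.592), (0.0526, 3.133)])
recR 111.5 ((368.0, 178.0), (12.0, 12.0), 90.0) (array([ 0.6007, -0.2838]), [(0.0312, -1.592), (0.0314, 3.105)])
tape 328.5 ((264.92620849609375, 215.8114471435547), (25.991487503051758, 13.95602035522461), 50.194427490234375) (array([ 0.5079, -0.0124]), [(0.0346, -0.897), (0.0643, -2.468)])
red 79.0 ((237.75001525878906, 178.25), (9.899495124816895, 10.60660171508789), 45.0) (array([0.6031, 0.0534]), [(0.0266, -0.803), (0.0249, -2.378)])
```

View pics/crop1.png

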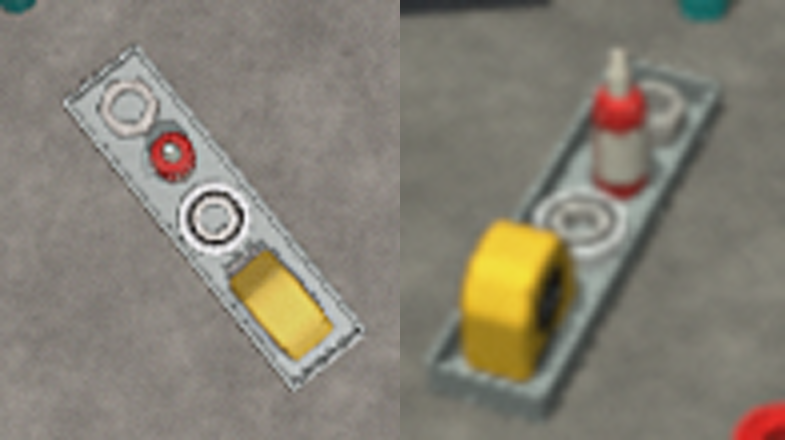

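The crop confirms the trough contents: grey steel bearing with white rings at crop (214,217), bottle nozzle at (172,150), tape measure at (282,305), nut at (128,107). The left housing's recess measures about 55 mm against about 33 mm on the right, so the left one at (155,175) is the wide one. Next come the geometry and the first move.

```bash
cat >> h.py <<'E'
def rows(target,psi=None):
    "tool pointing down: shift (tool axes) to world target; psi = wanted world angle of jaw axis y (mod pi)"
    o=observe(); M=rotm(o["tool_rot"]); d=np.array(target)-o["tcp_pos"]
    print("tcp",o["tcp_pos"].round(4),"tilt",np.degrees(np.arccos(-M[2,2])).round(2),"tool shift",(M.T@d).round(4),"open",round(o["opening"],4),"F",o["ft_force"].round(1),"t",o["time_s"])
    a=np.arctan2(M[1,1],M[0,1])
    if psi is not None:
        e=(psi-a+np.pi/2)%np.pi-np.pi/2; print("rz turn",round(-e,4),"q7",o["qpos"][6].round(3)); 
        M2=M@R.from_rotvec([0,0,-e]).as_matrix(); print("shift after turn",(M2.T@d).round(4))
E
python3 - <<'E'
from h import *
import pickle
c=pickle.load(open("top.pkl","rb"))
f=lambda x,y:((x+.5)/4+195-.5,(y+.5)/4+140-.5)
P=np.array([ray(c,*f(*p),.021)[:2] for p in [(65,102),(137,45),(362,330),(293,388)]])
print(P.round(4),P.mean(0).round(4))
L=(P[0]+P[1]-P[2]-P[3])/2; print("len",np.hypot(*L),"dir",np.arctan2(L[1],L[0]),"width",np.hypot(*(P[0]-P[1])))
u=L/np.hypot(*L); n=np.array([-u[1],u[0]]); C=P.mean(0)
for nm,p,z in [("nut",(128,107),.02),("nozzle",(172,150),.092),("bearing",(214,217),.017)]:
    w=ray(c,*f(*p),z)[:2]; print(nm,w.round(4),((w-C)@u).round(4),((w-C)@n).round(4))
w=np.array([.5079,-.0124]); print("tape",(w-C)@u,(w-C)@n)
mc=[ray(c,*p,.003)[:2] for p in [(119.5,232),(184,230),(185,276),(121,277.5)]]; print("mat",np.round(mc,4),np.mean(mc,0))
ps=np.arctan2(n[1],n[0]); print("jaw across",ps)
rows([*w,.15],ps)
E
```

```text
[[ 0.6426  0.1246]
 [ 0.679   0.0771]
 [ 0.4906 -0.065 ]
 [ 0.4542 -0.0197]] [0.5666 0.0293]
len 0.23660410710004912 dir 0.6498272108664568 width 0.059858362587054424
nut [0.6386 0.0837] 0.0902 -0.0002
nozzle [0.6027 0.0521] 0.0426 -0.0036
bearing [0.5658 0.0291] -0.0007 0.0004
tape -0.07195126988364865 0.0023569097817849817
mat [[0.4733 0.3698]
 [0.4751 0.1998]
 [0.3553 0.1985]
 [0.3546 0.3661]] [0.41457188 0.283532  ]
jaw across 2.2206235376613535
tcp [0.2063 0.6423 0.1881] tilt 0.07 tool shift [-0.4874 -0.531   0.0388] open 0.0937 F [-0.   0.1  0.2] t 0.1
rz turn -0.9606 q7 -0.067
shift after turn [ 0.1559 -0.7037  0.0388]
```

```bash
python3 -m pendant '[{"rz":-0.16},{"rz":-0.16},{"rz":-0.16},{"rz":-0.16},{"rz":-0.16}]' && python3 -m pendant '[{"rz":-0.16},{"tx":0.012,"ty":-0.05},{"tx":0.012,"ty":-0.05},{"tx":0.012,"ty":-0.05},{"tx":0.012,"ty":-0.05}]' && python3 -m pendant '[{"tx":0.012,"ty":-0.055},{"tx":0.012,"ty":-0.055},{"tx":0.012,"ty":-0.055},{"tx":0.012,"ty":-0.055},{"tx":0.012,"ty":-0.055}]' && python3 -c "
from h import *
rows([.5079,-.0124,.12],2.2206)"
```

```text
$[0]: bad value
```

```bash
python3 -m pendant '[{"rx":0,"ry":0,"rz":-0.16,"tx":0,"ty":0,"tz":0,"grip":0},{"rx":0,"ry":0,"rz":-0.16,"tx":0,"ty":0,"tz":0,"grip":0},{"rx":0,"ry":0,"rz":-0.16,"tx":0,"ty":0,"tz":0,"grip":0},{"rx":0,"ry":0,"rz":-0.16,"tx":0,"ty":0,"tz":0,"grip":0},{"rx":0,"ry":0,"rz":-0.16,"tx":0,"ty":0,"tz":0,"grip":0}]' ; python3 -m pendant '[{"rz":-0.16,"grip":0},{"rz":0,"grip":0},{"rz":0,"grip":0},{"rz":0,"grip":0},{"rz":0,"grip":0}]'
```

```text
time_s: 0.72
tcp_pos: [0.2064, 0.6424, 0.1883]
tool_rot: [0.769, -3.046, 0.001]
ft_force: [-0.5, -1.0, -0.1]
opening: 0.0943$[0]: bad value
```

```bash
python3 -m pendant '[{"rx":0,"ry":0,"rz":-0.16,"tx":0,"ty":0,"tz":0,"grip":0},{"rx":0,"ry":0,"rz":0,"tx":0.012,"ty":-0.05,"tz":0,"grip":0},{"rx":0,"ry":0,"rz":0,"tx":0.012,"ty":-0.05,"tz":0,"grip":0},{"rx":0,"ry":0,"rz":0,"tx":0.012,"ty":-0.05,"tz":0,"grip":0},{"rx":0,"ry":0,"rz":0,"tx":0.012,"ty":-0.05,"tz":0,"grip":0}]' ; python3 -m pendant '[{"rx":0,"ry":0,"rz":0,"tx":0.012,"ty":-0.055,"tz":0,"grip":0},{"rx":0,"ry":0,"rz":0,"tx":0.012,"ty":-0.055,"tz":0,"grip":0},{"rx":0,"ry":0,"rz":0,"tx":0.012,"ty":-0.055,"tz":0,"grip":0},{"rx":0,"ry":0,"rz":0,"tx":0.012,"ty":-0.055,"tz":0,"grip":0},{"rx":0,"ry":0,"rz":0,"tx":0.012,"ty":-0.055,"tz":0,"grip":0}]';  python3 -c "
from h import *
rows([.5079,-.0124,.12],2.2206)"
```

```text
time_s: 1.35
tcp_pos: [0.2896, 0.4525, 0.1885]
tool_rot: [1.002, -2.977, 0.0]
ft_force: [1.5, 0.1, -0.1]
opening: 0.094
time_s: 1.98
tcp_pos: [0.408, 0.1972, 0.1888]
tool_rot: [-1.002, 2.977, 0.0]
ft_force: [1.4, 0.3, 0.2]
opening: 0.0941
tcp [0.408  0.1972 0.1888] tilt 0.01 tool shift [ 0.0471 -0.2273  0.0688] open 0.0941 F [1.4 0.3 0.2] t 1.975
rz turn -0.0006 q7 1.637
shift after turn [ 0.0472 -0.2273  0.0688]
```

```bash
python3 -m pendant '[{"rx":0,"ry":0,"rz":0,"tx":0.012,"ty":-0.055,"tz":0,"grip":0},{"rx":0,"ry":0,"rz":0,"tx":0.012,"ty":-0.055,"tz":0.01,"grip":0},{"rx":0,"ry":0,"rz":0,"tx":0.012,"ty":-0.055,"tz":0.02,"grip":0},{"rx":0,"ry":0,"rz":0,"tx":0.011,"ty":-0.050,"tz":0.03,"grip":0},{"rx":0,"ry":0,"rz":0,"tx":0,"ty":-0.012,"tz":0.029,"grip":0}]';  python3 -c "
from h import *
rows([.5079,-.0124,.038],2.2206)
for n in ('scene','top'): save(read_camera(n),n+'1.png')
import cv2
a=cv2.imread('pics/scene1.png')[150:260,190:300];b=cv2.imread('pics/top1.png')[140:250,195:305]
cv2.imwrite('pics/c2.png',cv2.resize(np.hstack([a,b]),None,fx=3.6,fy=3.6,interpolation=2))"
```

```text
time_s: 2.6
tcp_pos: [0.5079, -0.0136, 0.0989]
tool_rot: [-0.996, 2.98, -0.002]
ft_force: [-0.4, 1.3, 0.0]
opening: 0.0941
tcp [ 0.5079 -0.0136  0.0989] tilt 0.06 tool shift [-0.0007  0.0011  0.0609] open 0.0941 F [-0.4  1.3  0. ] t 2.6
rz turn -0.0047 q7 2.236
shift after turn [-0.0007  0.0011  0.0609]
```

View pics/c2.png

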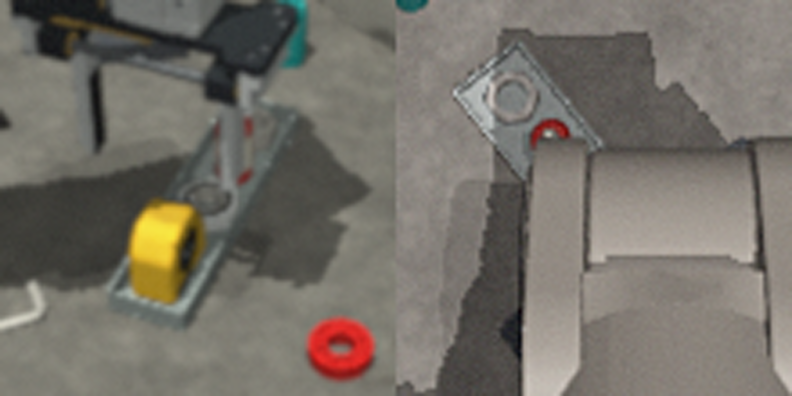

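The open fingers straddle the tape measure (yellow at (168,250) in the left half), so I'll descend, close and lift.

```bash
python3 -m pendant '[{"rx":0,"ry":0,"rz":0,"tx":0,"ty":0.001,"tz":0.02,"grip":0},{"rx":0,"ry":0,"rz":0,"tx":0,"ty":0,"tz":0.02,"grip":0},{"rx":0,"ry":0,"rz":0,"tx":0,"ty":0,"tz":0.02,"grip":0},{"rx":0,"ry":0,"rz":0,"tx":0,"ty":0,"tz":0,"grip":0},{"rx":0,"ry":0,"rz":0,"tx":0,"ty":0,"tz":0,"grip":100}]'; python3 -m pendant '[{"rx":0,"ry":0,"rz":0,"tx":0,"ty":0,"tz":0,"grip":255},{"rx":0,"ry":0,"rz":0,"tx":0,"ty":0,"tz":0,"grip":255},{"rx":0,"ry":0,"rz":0,"tx":0,"ty":0,"tz":0,"grip":255},{"rx":0,"ry":0,"rz":0,"tx":0,"ty":0,"tz":0,"grip":255},{"rx":0,"ry":0,"rz":0,"tx":0,"ty":0,"tz":0,"grip":255}]'; python3 -c "
from h import *
rows([.415,.24,.14],2.2206)"
```

```text
time_s: 3.32
tcp_pos: [0.5072, -0.0089, 0.0409]
tool_rot: [-1.002, 2.976, 0.0]
ft_force: [-0.4, -0.4, 0.9]
opening: 0.0875
time_s: 3.95
tcp_pos: [0.5068, -0.0096, 0.0398]
tool_rot: [-1.002, 2.977, -0.0]
ft_force: [0.5, -1.5, 0.9]
opening: 0.0374
tcp [ 0.5068 -0.0096  0.0398] tilt 0.01 tool shift [-0.0777  0.2543 -0.1002] open 0.0374 F [ 0.5 -1.5  0.9] t 3.95
rz turn -0.0008 q7 2.277
shift after turn [-0.0779  0.2543 -0.1002]
```

```bash
python3 -m pendant '[{"rx":0,"ry":0,"rz":0,"tx":0,"ty":0,"tz":-0.01,"grip":255},{"rx":0,"ry":0,"rz":0,"tx":0,"ty":0,"tz":-0.03,"grip":255},{"rx":0,"ry":0,"rz":0,"tx":0,"ty":0,"tz":-0.03,"grip":255},{"rx":0,"ry":0,"rz":0,"tx":0,"ty":0,"tz":-0.03,"grip":255},{"rx":0,"ry":0,"rz":0,"tx":-0.005,"ty":0.015,"tz":0,"grip":255}]'; python3 -m pendant '[{"rx":0,"ry":0,"rz":0,"tx":-0.015,"ty":0.048,"tz":0,"grip":255},{"rx":0,"ry":0,"rz":0,"tx":-0.015,"ty":0.048,"tz":0,"grip":255},{"rx":0,"ry":0,"rz":0,"tx":-0.015,"ty":0.048,"tz":0,"grip":255},{"rx":0,"ry":0,"rz":0,"tx":-0.015,"ty":0.048,"tz":0,"grip":255},{"rx":0,"ry":0,"rz":0,"tx":-0.012,"ty":0.047,"tz":0,"grip":255}]'; python3 -m pendant '[{"rx":0,"ry":0,"rz":0,"tx":0,"ty":0,"tz":0,"grip":255},{"rx":0,"ry":0,"rz":0,"tx":0,"ty":0,"tz":0.03,"grip":255},{"rx":0,"ry":0,"rz":0,"tx":0,"ty":0,"tz":0.03,"grip":255},{"rx":0,"ry":0,"rz":0,"tx":0,"ty":0,"tz":0.02,"grip":255},{"rx":0,"ry":0,"rz":0,"tx":0,"ty":0,"tz":0,"grip":255}]'; python3 -c "
from h import *
rows([.415,.24,.04],2.2206)
c=read_camera('scene');save(c,'s3.png')
import cv2
cv2.imwrite('pics/c3.png',cv2.resize(cv2.imread('pics/s3.png')[120:240,110:270],None,fx=4,fy=4,interpolation=2))"
```

```text
time_s: 4.58
tcp_pos: [0.5028, 0.0052, 0.1419]
tool_rot: [-0.998, 2.975, -0.001]
ft_force: [0.3, 1.0, -3.0]
opening: 0.0353
time_s: 5.2
tcp_pos: [0.4126, 0.2412, 0.139]
tool_rot: [1.003, -2.976, 0.0]
ft_force: [0.9, -0.2, -2.8]
opening: 0.0356
time_s: 5.82
tcp_pos: [0.4131, 0.2383, 0.0582]
tool_rot: [1.0, -2.974, 0.002]
ft_force: [0.8, -0.2, -2.1]
opening: 0.0354
tcp [0.4131 0.2383 0.0582] tilt 0.22 tool shift [-0.0026  0.0002  0.0182] open 0.0354 F [ 0.8 -0.2 -2.1] t 5.825
rz turn -0.0009 q7 1.625
shift after turn [-0.0026  0.0002  0.0182]
```

View pics/c3.png

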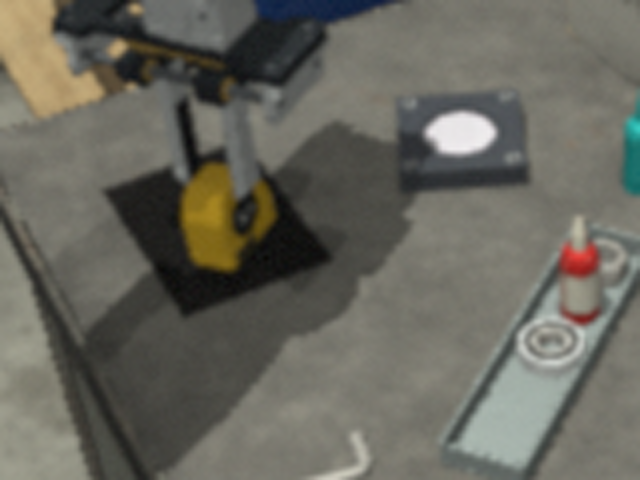

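The tape measure is held upright above the mat. I'll lower it to 0.040 and release.

```bash
python3 -m pendant '[{"rx":0,"ry":0,"rz":0,"tx":0,"ty":0,"tz":0.008,"grip":255},{"rx":0,"ry":0,"rz":0,"tx":0,"ty":0,"tz":0.006,"grip":255},{"rx":0,"ry":0,"rz":0,"tx":0,"ty":0,"tz":0.003,"grip":255},{"rx":0,"ry":0,"rz":0,"tx":0,"ty":0,"tz":0,"grip":255},{"rx":0,"ry":0,"rz":0,"tx":0,"ty":0,"tz":0,"grip":255}]';python3 -c "
from h import *
rows([.415,.24,.04],2.2206)"
```

```text
time_s: 6.5
tcp_pos: [0.4146, 0.2394, 0.0429]
tool_rot: [-1.002, 2.977, 0.0]
ft_force: [0.3, -0.2, -2.1]
opening: 0.0357
tcp [0.4146 0.2394 0.0429] tilt 0.01 tool shift [-0.0007  0.0002  0.0029] open 0.0357 F [ 0.3 -0.2 -2.1] t 6.5
rz turn -0.0007 q7 1.632
shift after turn [-0.0007  0.0002  0.0029]
```

```bash
python3 -m pendant '[{"rx":0,"ry":0,"rz":0,"tx":0,"ty":0,"tz":0.003,"grip":255},{"rx":0,"ry":0,"rz":0,"tx":0,"ty":0,"tz":0,"grip":255},{"rx":0,"ry":0,"rz":0,"tx":0,"ty":0,"tz":0,"grip":120},{"rx":0,"ry":0,"rz":0,"tx":0,"ty":0,"tz":0,"grip":0},{"rx":0,"ry":0,"rz":0,"tx":0,"ty":0,"tz":0,"grip":0}]';python3 -m pendant '[{"rx":0,"ry":0,"rz":0,"tx":0,"ty":0,"tz":0,"grip":0},{"rx":0,"ry":0,"rz":0,"tx":0,"ty":0,"tz":-0.03,"grip":0},{"rx":0,"ry":0,"rz":0,"tx":0,"ty":0,"tz":-0.05,"grip":0},{"rx":0,"ry":0,"rz":0,"tx":0,"ty":0,"tz":-0.04,"grip":0},{"rx":0,"ry":0,"rz":0,"tx":0,"ty":0,"tz":0,"grip":0}]';python3 -c "
from h import *
rows([.6026,.0529,.13],2.2206)"
```

```text
time_s: 7.12
tcp_pos: [0.4145, 0.2394, 0.0398]
tool_rot: [1.002, -2.978, 0.0]
ft_force: [-0.2, 0.5, 1.2]
opening: 0.0619
time_s: 7.75
tcp_pos: [0.4159, 0.2404, 0.1625]
tool_rot: [-1.0, 2.973, 0.003]
ft_force: [-0.1, -0.1, -0.3]
opening: 0.094
tcp [0.4159 0.2404 0.1625] tilt 0.29 tool shift [-0.0352 -0.2623  0.0325] open 0.094 F [-0.1 -0.1 -0.3] t 7.75
rz turn -0.0007 q7 1.591
shift after turn [-0.0351 -0.2623  0.0325]
```

```bash
python3 -m pendant '[{"rx":0,"ry":0,"rz":0,"tx":-0.007,"ty":-0.05,"tz":0,"grip":0},{"rx":0,"ry":0,"rz":0,"tx":-0.007,"ty":-0.053,"tz":0,"grip":0},{"rx":0,"ry":0,"rz":0,"tx":-0.007,"ty":-0.053,"tz":0,"grip":0},{"rx":0,"ry":0,"rz":0,"tx":-0.007,"ty":-0.053,"tz":0,"grip":0},{"rx":0,"ry":0,"rz":0,"tx":-0.007,"ty":-0.053,"tz":0,"grip":0}]';python3 -m pendant '[{"rx":0,"ry":0,"rz":0,"tx":0,"ty":0,"tz":0.03,"grip":0},{"rx":0,"ry":0,"rz":0,"tx":0,"ty":0,"tz":0,"grip":0},{"rx":0,"ry":0,"rz":0,"tx":0,"ty":0,"tz":0,"grip":0},{"rx":0,"ry":0,"rz":0,"tx":0,"ty":0,"tz":0,"grip":0},{"rx":0,"ry":0,"rz":0,"tx":0,"ty":0,"tz":0,"grip":0}]';python3 -c "
from h import *
rows([.6026,.0529,.044],2.2206)"
```

```text
time_s: 8.38
tcp_pos: [0.6014, 0.0505, 0.1586]
tool_rot: [1.002, -2.976, 0.0]
ft_force: [0.8, 0.7, 0.5]
opening: 0.0938
time_s: 9.0
tcp_pos: [0.601, 0.0523, 0.1306]
tool_rot: [-1.003, 2.976, 0.0]
ft_force: [0.1, -0.2, 0.1]
opening: 0.0939
tcp [0.601  0.0523 0.1306] tilt 0.06 tool shift [-0.0015 -0.0005  0.0866] open 0.0939 F [ 0.1 -0.2  0.1] t 9.0
rz turn 0.0001 q7 2.157
shift after turn [-0.0015 -0.0005  0.0866]
```

```bash
python3 -m pendant '[{"rx":0,"ry":0,"rz":0,"tx":-0.0015,"ty":-0.0005,"tz":0.03,"grip":0},{"rx":0,"ry":0,"rz":0,"tx":0,"ty":0,"tz":0.03,"grip":0},{"rx":0,"ry":0,"rz":0,"tx":0,"ty":0,"tz":0.026,"grip":0},{"rx":0,"ry":0,"rz":0,"tx":0,"ty":0,"tz":0,"grip":0},{"rx":0,"ry":0,"rz":0,"tx":0,"ty":0,"tz":0,"grip":100}]';python3 -m pendant '[{"rx":0,"ry":0,"rz":0,"tx":0,"ty":0,"tz":0,"grip":255},{"rx":0,"ry":0,"rz":0,"tx":0,"ty":0,"tz":0,"grip":255},{"rx":0,"ry":0,"rz":0,"tx":0,"ty":0,"tz":0,"grip":255},{"rx":0,"ry":0,"rz":0,"tx":0,"ty":0,"tz":0,"grip":255},{"rx":0,"ry":0,"rz":0,"tx":0,"ty":0,"tz":0,"grip":255}]';python3 -m pendant '[{"rx":0,"ry":0,"rz":0,"tx":0,"ty":0,"tz":0,"grip":255},{"rx":0,"ry":0,"rz":0,"tx":0,"ty":0,"tz":-0.01,"grip":255},{"rx":0,"ry":0,"rz":0,"tx":0,"ty":0,"tz":-0.03,"grip":255},{"rx":0,"ry":0,"rz":0,"tx":0,"ty":0,"tz":-0.04,"grip":255},{"rx":0,"ry":0,"rz":0,"tx":0,"ty":0,"tz":-0.04,"grip":255}]';python3 -c "
from h import *
rows([.41,.345,.164],2.2206)
c=read_camera('scene');save(c,'s4.png')
import cv2
cv2.imwrite('pics/c4.png',cv2.resize(cv2.imread('pics/s4.png')[120:240,110:300],None,fx=4,fy=4,interpolation=2))"
```

```text
time_s: 9.62
tcp_pos: [0.6029, 0.0525, 0.045]
tool_rot: [-1.002, 2.976, -0.0]
ft_force: [-0.8, -0.3, 0.6]
opening: 0.0872
time_s: 10.25
tcp_pos: [0.6022, 0.0523, 0.0438]
tool_rot: [1.002, -2.977, 0.0]
ft_force: [0.9, -0.1, -0.5]
opening: 0.0375
time_s: 10.88
tcp_pos: [0.6022, 0.0522, 0.1657]
tool_rot: [-1.002, 2.978, -0.0]
ft_force: [0.6, -0.0, 0.6]
opening: 0.0236
tcp [0.6022 0.0522 0.1657] tilt 0.01 tool shift [-0.0238  0.3494  0.0016] open 0.0236 F [ 0.6 -0.   0.6] t 10.875
rz turn -0.0008 q7 2.145
shift after turn [-0.0241  0.3494  0.0016]
```

View pics/c4.png

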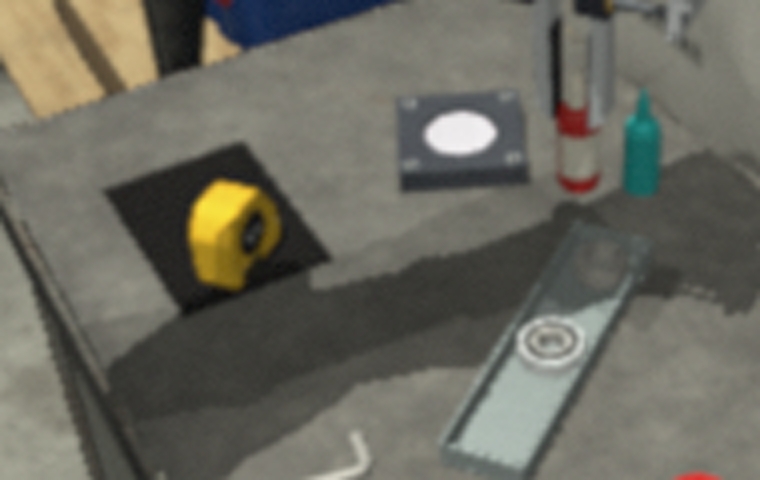

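```bash
python3 -c "
from h import *
import pickle
c=pickle.load(open('scene.pkl','rb'))
for z in (.09,.11,.118,.125,.217): print(z,proj(c,[.6022,.0522,z]).round(1))
"
```

```text
0.09 [253.7 175.9]
0.11 [253.7 170.3]
0.118 [253.6 168. ]
0.125 [253.6 166. ]
0.217 [253.2 137.8]
```

The bottle hangs upright in the grip at (578,150), with its underside about 0.122 m up, so it didn't slip. Next it goes over to the mat.

```bash
python3 -m pendant '[{"rx":0,"ry":0,"rz":0,"tx":-0.003,"ty":0.04,"tz":0,"grip":255},{"rx":0,"ry":0,"rz":0,"tx":-0.003,"ty":0.05,"tz":0,"grip":255},{"rx":0,"ry":0,"rz":0,"tx":-0.003,"ty":0.05,"tz":0,"grip":255},{"rx":0,"ry":0,"rz":0,"tx":-0.003,"ty":0.05,"tz":0,"grip":255},{"rx":0,"ry":0,"rz":0,"tx":-0.003,"ty":0.05,"tz":0,"grip":255}]';python3 -m pendant '[{"rx":0,"ry":0,"rz":0,"tx":-0.003,"ty":0.05,"tz":0,"grip":255},{"rx":0,"ry":0,"rz":0,"tx":-0.003,"ty":0.04,"tz":0,"grip":255},{"rx":0,"ry":0,"rz":0,"tx":-0.003,"ty":0.019,"tz":0,"grip":255},{"rx":0,"ry":0,"rz":0,"tx":0,"ty":0,"tz":0.02,"grip":255},{"rx":0,"ry":0,"rz":0,"tx":0,"ty":0,"tz":0.02,"grip":255}]';python3 -m pendant '[{"rx":0,"ry":0,"rz":0,"tx":0,"ty":0,"tz":0.03,"grip":255},{"rx":0,"ry":0,"rz":0,"tx":0,"ty":0,"tz":0.03,"grip":255},{"rx":0,"ry":0,"rz":0,"tx":0,"ty":0,"tz":0.01,"grip":255},{"rx":0,"ry":0,"rz":0,"tx":0,"ty":0,"tz":0,"grip":255},{"rx":0,"ry":0,"rz":0,"tx":0,"ty":0,"tz":0,"grip":255}]';python3 -c "
from h import *
rows([.41,.345,.0438],2.2206)"
```

```text
time_s: 11.55
tcp_pos: [0.4682, 0.2538, 0.1644]
tool_rot: [-1.001, 2.977, 0.0]
ft_force: [0.8, -0.1, 0.2]
opening: 0.024
time_s: 12.18
tcp_pos: [0.411, 0.3446, 0.1237]
tool_rot: [-1.001, 2.977, 0.0]
ft_force: [0.1, 0.3, -0.8]
opening: 0.0238
time_s: 12.8
tcp_pos: [0.4111, 0.3452, 0.0549]
tool_rot: [-1.001, 2.977, 0.001]
ft_force: [0.0, 0.2, 1.0]
opening: 0.0241
tcp [0.4111 0.3452 0.0549] tilt 0.08 tool shift [0.001  0.0005 0.0111] open 0.0241 F [0.  0.2 1. ] t 12.8
rz turn -0.001 q7 1.473
shift after turn [0.001  0.0005 0.0111]
```

```bash
python3 -m pendant '[{"rx":0,"ry":0,"rz":0,"tx":0,"ty":0,"tz":0.007,"grip":255},{"rx":0,"ry":0,"rz":0,"tx":0,"ty":0,"tz":0.004,"grip":255},{"rx":0,"ry":0,"rz":0,"tx":0,"ty":0,"tz":0,"grip":255},{"rx":0,"ry":0,"rz":0,"tx":0,"ty":0,"tz":0,"grip":160},{"rx":0,"ry":0,"rz":0,"tx":0,"ty":0,"tz":0,"grip":120}]';python3 -m pendant '[{"rx":0,"ry":0,"rz":0,"tx":0,"ty":0,"tz":0,"grip":120},{"rx":0,"ry":0,"rz":0,"tx":0,"ty":0,"tz":0,"grip":120},{"rx":0,"ry":0,"rz":0,"tx":0,"ty":0,"tz":-0.03,"grip":120},{"rx":0,"ry":0,"rz":0,"tx":0,"ty":0,"tz":-0.05,"grip":120},{"rx":0,"ry":0,"rz":0,"tx":0,"ty":0,"tz":-0.05,"grip":120}]';python3 -c "
from h import *
rows([.5658,.0291,.1],.65)
c=read_camera('scene');save(c,'s5.png')
import cv2
cv2.imwrite('pics/c5.png',cv2.resize(cv2.imread('pics/s5.png')[120:240,110:300],None,fx=4,fy=4,interpolation=2))"
```

```text
time_s: 13.42
tcp_pos: [0.4103, 0.3448, 0.0427]
tool_rot: [1.002, -2.977, 0.0]
ft_force: [0.0, 0.2, -0.4]
opening: 0.0406
time_s: 14.05
tcp_pos: [0.4102, 0.3446, 0.1741]
tool_rot: [1.002, -2.977, 0.001]
ft_force: [0.2, 0.4, 0.1]
opening: 0.0497
tcp [0.4102 0.3446 0.1741] tilt 0.04 tool shift [ 0.0667 -0.3454  0.0742] open 0.0497 F [0.2 0.4 0.1] t 14.05
rz turn 1.5699 q7 1.442
shift after turn [-0.3453 -0.067   0.0742]
```

View pics/c5.png

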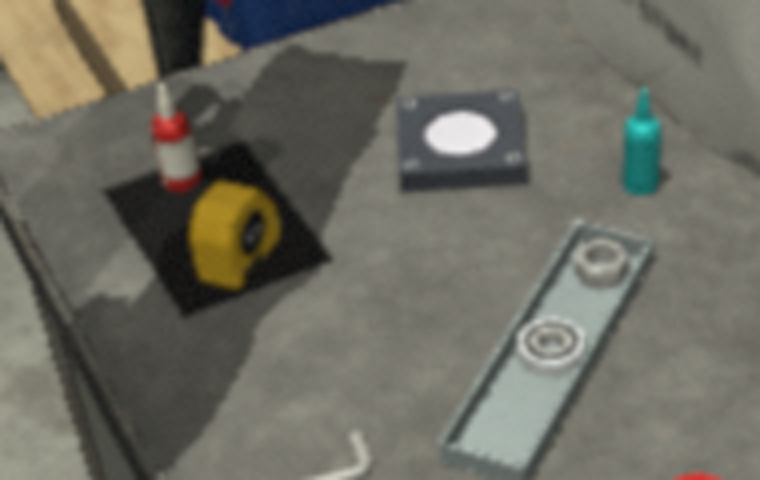

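Bottle (175,150) and tape measure (230,235) both stand on the mat, and the bearing is undisturbed at (551,342). I'll turn the jaws along the trough and go to the bearing with about 70 mm opening.

```bash
python3 -m pendant '[{"rx":0,"ry":0,"rz":0.1745,"tx":0,"ty":0,"tz":0,"grip":65},{"rx":0,"ry":0,"rz":0.1745,"tx":0,"ty":0,"tz":0,"grip":65},{"rx":0,"ry":0,"rz":0.1745,"tx":0,"ty":0,"tz":0,"grip":65},{"rx":0,"ry":0,"rz":0.1745,"tx":0,"ty":0,"tz":0,"grip":65},{"rx":0,"ry":0,"rz":0.1745,"tx":0,"ty":0,"tz":0,"grip":65}]';python3 -m pendant '[{"rx":0,"ry":0,"rz":0.1745,"tx":0,"ty":0,"tz":0,"grip":65},{"rx":0,"ry":0,"rz":0.1745,"tx":0,"ty":0,"tz":0,"grip":65},{"rx":0,"ry":0,"rz":0.1745,"tx":0,"ty":0,"tz":0,"grip":65},{"rx":0,"ry":0,"rz":0.1745,"tx":0,"ty":0,"tz":0,"grip":65},{"rx":0,"ry":0,"rz":0,"tx":-0.045,"ty":-0.009,"tz":0,"grip":65}]';python3 -m pendant '[{"rx":0,"ry":0,"rz":0,"tx":-0.05,"ty":-0.01,"tz":0,"grip":65},{"rx":0,"ry":0,"rz":0,"tx":-0.05,"ty":-0.01,"tz":0,"grip":65},{"rx":0,"ry":0,"rz":0,"tx":-0.05,"ty":-0.01,"tz":0,"grip":65},{"rx":0,"ry":0,"rz":0,"tx":-0.05,"ty":-0.01,"tz":0,"grip":65},{"rx":0,"ry":0,"rz":0,"tx":-0.05,"ty":-0.009,"tz":0,"grip":65}]';python3 -m pendant '[{"rx":0,"ry":0,"rz":0,"tx":-0.05,"ty":-0.009,"tz":0,"grip":65},{"rx":0,"ry":0,"rz":0,"tx":0,"ty":0,"tz":0.04,"grip":65},{"rx":0,"ry":0,"rz":0,"tx":0,"ty":0,"tz":0.04,"grip":65},{"rx":0,"ry":0,"rz":0,"tx":0,"ty":0,"tz":0.02,"grip":65},{"rx":0,"ry":0,"rz":0,"tx":0,"ty":0,"tz":0,"grip":65}]';python3 -c "
from h import *
rows([.5658,.0291,.022],.65)"
```

```text
time_s: 14.72
tcp_pos: [0.4104, 0.3448, 0.1725]
tool_rot: [-0.359, -3.121, 0.0]
ft_force: [0.4, 0.9, 0.4]
opening: 0.0702
time_s: 15.35
tcp_pos: [0.4294, 0.3056, 0.1723]
tool_rot: [-1.395, -2.815, -0.0]
ft_force: [1.7, -0.5, -0.0]
opening: 0.0702
time_s: 15.98
tcp_pos: [0.5431, 0.0734, 0.1727]
tool_rot: [1.396, 2.814, 0.0]
ft_force: [0.2, 0.1, 0.2]
opening: 0.0699
time_s: 16.6
tcp_pos: [0.5647, 0.0293, 0.0714]
tool_rot: [-1.396, -2.812, 0.003]
ft_force: [0.5, 0.6, 0.3]
opening: 0.0702
tcp [0.5647 0.0293 0.0714] tilt 0.16 tool shift [-0.0009  0.0009  0.0494] open 0.0702 F [0.5 0.6 0.3] t 16.6
rz turn -0.0008 q7 0.753
shift after turn [-0.0009  0.0009  0.0494]
```

```bash
python3 -m pendant '[{"rx":0,"ry":0,"rz":0,"tx":-0.001,"ty":0,"tz":0.02,"grip":65},{"rx":0,"ry":0,"rz":0,"tx":0,"ty":0,"tz":0.02,"grip":65},{"rx":0,"ry":0,"rz":0,"tx":0,"ty":0,"tz":0.009,"grip":65},{"rx":0,"ry":0,"rz":0,"tx":0,"ty":0,"tz":0,"grip":65},{"rx":0,"ry":0,"rz":0,"tx":0,"ty":0,"tz":0,"grip":65}]';python3 -c "
from h import *
rows([.5658,.0291,.022],.65)
c=read_camera('scene');save(c,'s6.png')
import cv2
cv2.imwrite('pics/c6.png',cv2.resize(cv2.imread('pics/s6.png')[165:245,200:300],None,fx=6,fy=6,interpolation=2))"
```

```text
time_s: 17.23
tcp_pos: [0.5669, 0.0288, 0.0247]
tool_rot: [1.396, 2.813, 0.001]
ft_force: [-0.1, -0.5, 0.1]
opening: 0.0701
tcp [0.5669 0.0288 0.0247] tilt 0.06 tool shift [ 0.0008 -0.0007  0.0027] open 0.0701 F [-0.1 -0.5  0.1] t 17.225
rz turn -0.0006 q7 0.799
shift after turn [ 0.0008 -0.0007  0.0027]
```

View pics/c6.png

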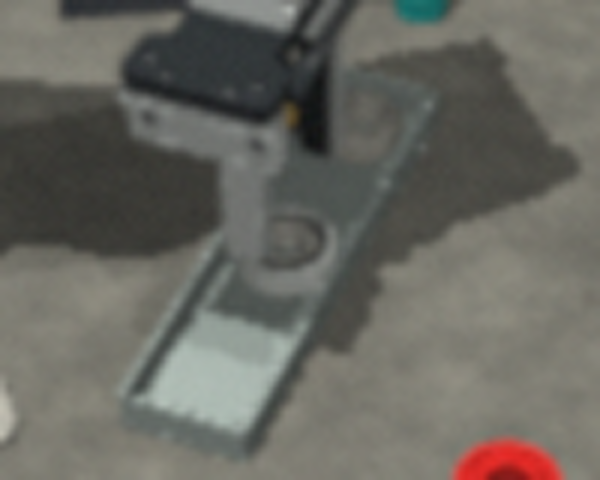

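The near finger stands at (248,260), just outside the bearing at (290,245) on the trough axis. I'll lower the last 3 mm, close and lift.

```bash
python3 -m pendant '[{"rx":0,"ry":0,"rz":0,"tx":0,"ty":0,"tz":0.003,"grip":65},{"rx":0,"ry":0,"rz":0,"tx":0,"ty":0,"tz":0,"grip":110},{"rx":0,"ry":0,"rz":0,"tx":0,"ty":0,"tz":0,"grip":255},{"rx":0,"ry":0,"rz":0,"tx":0,"ty":0,"tz":0,"grip":255},{"rx":0,"ry":0,"rz":0,"tx":0,"ty":0,"tz":0,"grip":255}]';python3 -m pendant '[{"rx":0,"ry":0,"rz":0,"tx":0,"ty":0,"tz":0,"grip":255},{"rx":0,"ry":0,"rz":0,"tx":0,"ty":0,"tz":0,"grip":255},{"rx":0,"ry":0,"rz":0,"tx":0,"ty":0,"tz":0,"grip":255},{"rx":0,"ry":0,"rz":0,"tx":0,"ty":0,"tz":-0.005,"grip":255},{"rx":0,"ry":0,"rz":0,"tx":0,"ty":0,"tz":-0.02,"grip":255}]';python3 -c "
from h import *
rows([.6204,.2719,.09],.65)"
```

```text
time_s: 17.9
tcp_pos: [0.5663, 0.0288, 0.0208]
tool_rot: [1.397, 2.814, -0.0]
ft_force: [-0.5, -0.5, -0.2]
opening: 0.0336
time_s: 18.52
tcp_pos: [0.5656, 0.0286, 0.0456]
tool_rot: [-1.396, -2.813, 0.002]
ft_force: [0.1, -0.1, 1.3]
opening: 0.0008
tcp [0.5656 0.0286 0.0456] tilt 0.1 tool shift [ 0.1607  0.1907 -0.0447] open 0.0008 F [ 0.1 -0.1  1.3] t 18.525
rz turn -0.0006 q7 0.779
shift after turn [ 0.1606  0.1908 -0.0447]
```

The fingers closed to nothing, so I'll look at what happened.

```bash
python3 -m pendant '[{"rx":0,"ry":0,"rz":0,"tx":0,"ty":0,"tz":-0.04,"grip":65},{"rx":0,"ry":0,"rz":0,"tx":0.04,"ty":0.02,"tz":-0.04,"grip":65},{"rx":0,"ry":0,"rz":0,"tx":0.06,"ty":0,"tz":0,"grip":65},{"rx":0,"ry":0,"rz":0,"tx":0.06,"ty":0,"tz":0,"grip":65},{"rx":0,"ry":0,"rz":0,"tx":0.06,"ty":0,"tz":0,"grip":65}]';python3 -c "
from h import *
rows([.5658,.0291,.09],.65)
c=read_camera('scene');save(c,'s7.png')
t=read_camera('top');save(t,'t7.png')
import cv2
A=cv2.resize(cv2.imread('pics/s7.png')[165:245,210:280],None,fx=5,fy=5,interpolation=2);B=cv2.resize(cv2.imread('pics/t7.png')[140:240,200:290],None,fx=4,fy=4,interpolation=2)
cv2.imwrite('pics/c7.png',np.hstack([A,B]))"
```

```text
time_s: 19.15
tcp_pos: [0.448, 0.2175, 0.1263]
tool_rot: [1.397, 2.814, 0.001]
ft_force: [0.2, 0.7, -0.5]
opening: 0.0468
tcp [0.448  0.2175 0.1263] tilt 0.05 tool shift [-0.2213 -0.0201  0.0362] open 0.0468 F [ 0.2  0.7 -0.5] t 19.15
rz turn -0.0007 q7 0.219
shift after turn [-0.2213 -0.0202  0.0362]
```

View pics/c7.png

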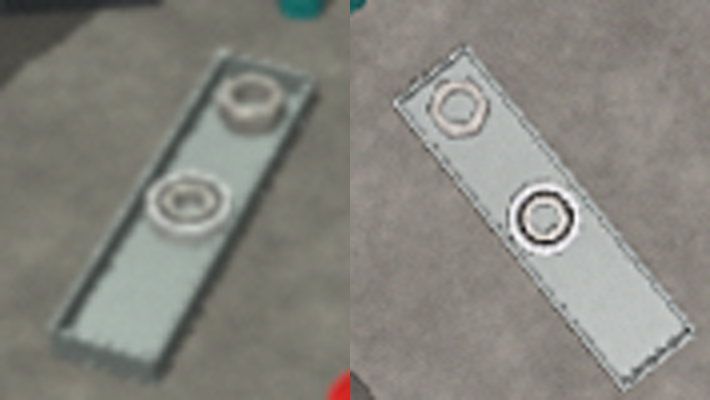

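The bearing hasn't moved, so the fingers passed over it. That means the tips are higher than the nominal 11 mm below the TCP. The bottle's 24 mm opening also suggests a high grip. I'll check the tip height in the stored pictures.

```bash
python3 -c "
from h import *
import pickle,cv2
c=pickle.load(open('scene.pkl','rb'))
u=np.array([.796,.605,0])
a=cv2.imread('pics/s6.png')
K=8;x0,y0=205,165
b=cv2.resize(a[165:240,205:300],None,fx=K,fy=K,interpolation=2)
for s,col in ((-1,(0,0,255)),(1,(0,255,0))):
  for z in (.0137,.0237,.0337):
    p=proj(c,np.array([.5665,.0288,z])+s*.035*u); print(s,z,p.round(1)); cv2.circle(b,tuple(int(round(v)) for v in ((p-[x0,y0]+.5)*K)),3,col,-1)
cv2.imwrite('pics/c8.png',b)"
```

```text
-1 0.0137 [242.2 214. ]
-1 0.0237 [242.1 211.4]
-1 0.0337 [242.  208.8]
1 0.0137 [252.  197.7]
1 0.0237 [252.  195.1]
1 0.0337 [251.9 192.5]
```

View pics/c8.png

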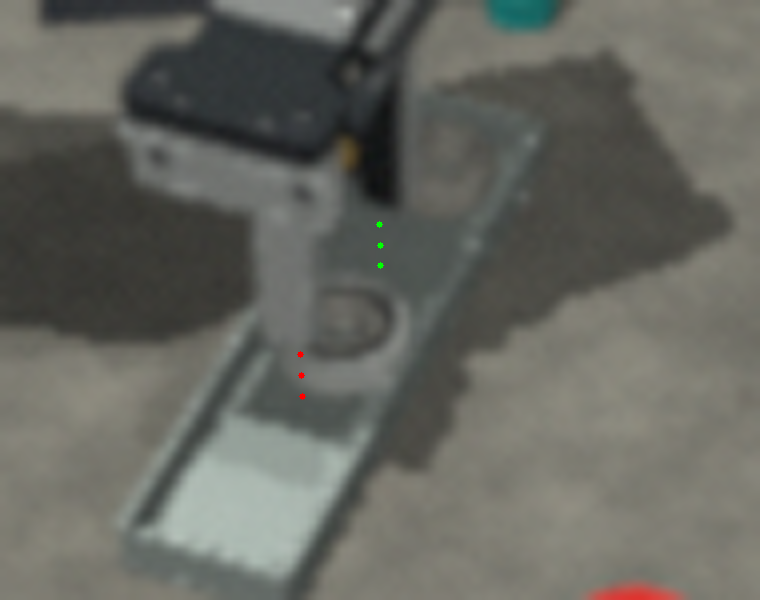

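The pad ends appear about 20–25 mm above the z the pose implies: the far pad end is at (385,205), expected at (380,265), and the near one is at about (295,352). In the arm's coordinates I therefore need to go about 20 mm lower. I'll return and descend in stages, checking force and image.

```bash
python3 -m pendant '[{"rx":0,"ry":0,"rz":0,"tx":-0.04,"ty":-0.004,"tz":0,"grip":65},{"rx":0,"ry":0,"rz":0,"tx":-0.05,"ty":-0.004,"tz":0,"grip":65},{"rx":0,"ry":0,"rz":0,"tx":-0.05,"ty":-0.004,"tz":0,"grip":65},{"rx":0,"ry":0,"rz":0,"tx":-0.05,"ty":-0.004,"tz":0,"grip":65},{"rx":0,"ry":0,"rz":0,"tx":-0.031,"ty":-0.004,"tz":0,"grip":65}]';python3 -m pendant '[{"rx":0,"ry":0,"rz":0,"tx":0,"ty":0,"tz":0.03,"grip":65},{"rx":0,"ry":0,"rz":0,"tx":0,"ty":0,"tz":0.03,"grip":65},{"rx":0,"ry":0,"rz":0,"tx":0,"ty":0,"tz":0.03,"grip":65},{"rx":0,"ry":0,"rz":0,"tx":0,"ty":0,"tz":0.015,"grip":65},{"rx":0,"ry":0,"rz":0,"tx":0,"ty":0,"tz":0,"grip":65}]';python3 -c "
from h import *
rows([.5658,.0291,.01],.65)"
```

```text
time_s: 19.88
tcp_pos: [0.568, 0.0252, 0.1262]
tool_rot: [1.399, 2.812, -0.0]
ft_force: [0.5, 0.4, -0.1]
opening: 0.0703
time_s: 20.5
tcp_pos: [0.5666, 0.0276, 0.0205]
tool_rot: [-1.397, -2.813, 0.002]
ft_force: [-0.0, 0.3, 0.4]
opening: 0.0699
tcp [0.5666 0.0276 0.0205] tilt 0.07 tool shift [0.0016 0.0003 0.0105] open 0.0699 F [-0.   0.3  0.4] t 20.5
rz turn -0.0009 q7 0.82
shift after turn [0.0016 0.0003 0.0105]
```

```bash
python3 -m pendant '[{"rx":0,"ry":0,"rz":0,"tx":0.001,"ty":0,"tz":0.004,"grip":65},{"rx":0,"ry":0,"rz":0,"tx":0,"ty":0,"tz":0.003,"grip":65},{"rx":0,"ry":0,"rz":0,"tx":0,"ty":0,"tz":0.003,"grip":65},{"rx":0,"ry":0,"rz":0,"tx":0,"ty":0,"tz":0,"grip":65},{"rx":0,"ry":0,"rz":0,"tx":0,"ty":0,"tz":0,"grip":65}]';python3 -c "
from h import *
rows([.5658,.0291,.01],.65)
c=read_camera('scene');save(c,'s9.png')
import cv2
cv2.imwrite('pics/c9.png',cv2.resize(cv2.imread('pics/s9.png')[165:240,205:300],None,fx=8,fy=8,interpolation=2))"
```

```text
time_s: 21.12
tcp_pos: [0.5663, 0.0288, 0.0109]
tool_rot: [1.397, 2.814, 0.0]
ft_force: [-0.5, -0.7, -0.3]
opening: 0.07
tcp [0.5663 0.0288 0.0109] tilt 0.0 tool shift [ 0.0006 -0.0002  0.0009] open 0.07 F [-0.5 -0.7 -0.3] t 21.125
rz turn -0.0006 q7 0.828
shift after turn [ 0.0006 -0.0002  0.0009]
```

View pics/c9.png

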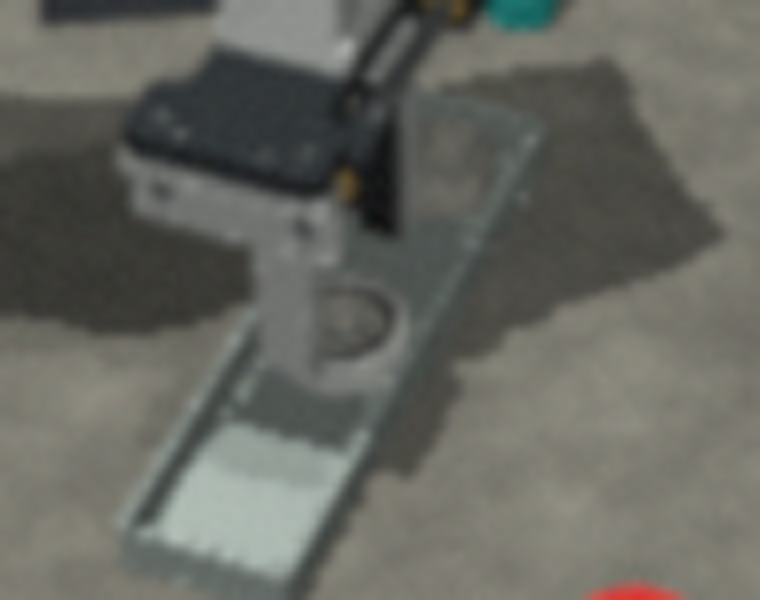

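There is still no contact at nominal tip z = 0, so the offset is real. By the pixels the true tips are at about 0.02 m. Going down 8 mm more.

```bash
python3 -m pendant '[{"rx":0,"ry":0,"rz":0,"tx":0,"ty":0,"tz":0.002,"grip":65},{"rx":0,"ry":0,"rz":0,"tx":0,"ty":0,"tz":0.002,"grip":65},{"rx":0,"ry":0,"rz":0,"tx":0,"ty":0,"tz":0.002,"grip":65},{"rx":0,"ry":0,"rz":0,"tx":0,"ty":0,"tz":0.002,"grip":65},{"rx":0,"ry":0,"rz":0,"tx":0,"ty":0,"tz":0,"grip":65}]';python3 -c "
from h import *
rows([.5658,.0291,.001],.65)"; python3 -m pendant '[{"rx":0,"ry":0,"rz":0,"tx":0,"ty":0,"tz":0.001,"grip":65},{"rx":0,"ry":0,"rz":0,"tx":0,"ty":0,"tz":0.001,"grip":65},{"rx":0,"ry":0,"rz":0,"tx":0,"ty":0,"tz":0,"grip":65},{"rx":0,"ry":0,"rz":0,"tx":0,"ty":0,"tz":0,"grip":65},{"rx":0,"ry":0,"rz":0,"tx":0,"ty":0,"tz":0,"grip":65}]';python3 -c "
from h import *
rows([.5658,.0291,.001],.65)
c=read_camera('scene');save(c,'s10.png')
import cv2
cv2.imwrite('pics/c10.png',cv2.resize(cv2.imread('pics/s10.png')[165:240,205:300],None,fx=8,fy=8,interpolation=2))"
```

```text
time_s: 21.8
tcp_pos: [0.5662, 0.0287, 0.0026]
tool_rot: [-1.397, -2.814, 0.0]
ft_force: [0.4, -0.2, 0.1]
opening: 0.07
tcp [0.5662 0.0287 0.0026] tilt 0.02 tool shift [ 0.0005 -0.0001  0.0016] open 0.07 F [ 0.4 -0.2  0.1] t 21.8
rz turn -0.0006 q7 0.835
shift after turn [ 0.0005 -0.0001  0.0016]
time_s: 22.42
tcp_pos: [0.5663, 0.0288, 0.0008]
tool_rot: [1.397, 2.814, 0.0]
ft_force: [-0.4, -0.5, 0.3]
opening: 0.07
tcp [0.5663 0.0288 0.0008] tilt 0.0 tool shift [ 0.0006 -0.0002 -0.0002] open 0.07 F [-0.4 -0.5  0.3] t 22.425
rz turn -0.0006 q7 0.837
shift after turn [ 0.0006 -0.0002 -0.0002]
```

View pics/c10.png

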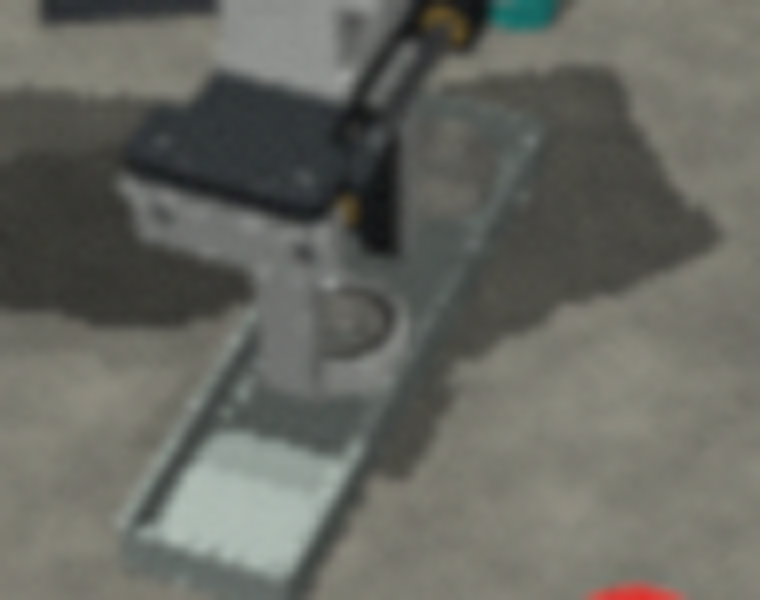

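The near pad end is now at about (290,393), which puts the true tip near 14 mm. I'll go down 4 mm more and close.

```bash
python3 -m pendant '[{"rx":0,"ry":0,"rz":0,"tx":0,"ty":0,"tz":0.002,"grip":65},{"rx":0,"ry":0,"rz":0,"tx":0,"ty":0,"tz":0.002,"grip":65},{"rx":0,"ry":0,"rz":0,"tx":0,"ty":0,"tz":0,"grip":65},{"rx":0,"ry":0,"rz":0,"tx":0,"ty":0,"tz":0,"grip":100},{"rx":0,"ry":0,"rz":0,"tx":0,"ty":0,"tz":0,"grip":135}]';python3 -m pendant '[{"rx":0,"ry":0,"rz":0,"tx":0,"ty":0,"tz":0,"grip":160},{"rx":0,"ry":0,"rz":0,"tx":0,"ty":0,"tz":0,"grip":160},{"rx":0,"ry":0,"rz":0,"tx":0,"ty":0,"tz":0,"grip":160},{"rx":0,"ry":0,"rz":0,"tx":0,"ty":0,"tz":0,"grip":160},{"rx":0,"ry":0,"rz":0,"tx":0,"ty":0,"tz":0,"grip":160}]'
```

```text
time_s: 23.1
tcp_pos: [0.5663, 0.0288, -0.0032]
tool_rot: [1.397, 2.814, -0.0]
ft_force: [0.2, 0.1, -0.1]
opening: 0.0538
time_s: 23.72
tcp_pos: [0.5664, 0.0288, -0.0032]
tool_rot: [1.396, 2.814, 0.0]
ft_force: [0.5, 0.3, 0.2]
opening: 0.0445
```

The fingers stopped at 44.5 mm, which looks like a grip near the rounded upper edge. I'll reopen, go 2 mm lower, regrip and lift.

```bash
python3 -m pendant '[{"rx":0,"ry":0,"rz":0,"tx":0,"ty":0,"tz":0,"grip":90},{"rx":0,"ry":0,"rz":0,"tx":0,"ty":0,"tz":0,"grip":90},{"rx":0,"ry":0,"rz":0,"tx":0,"ty":0,"tz":0.002,"grip":90},{"rx":0,"ry":0,"rz":0,"tx":0,"ty":0,"tz":0,"grip":90},{"rx":0,"ry":0,"rz":0,"tx":0,"ty":0,"tz":0,"grip":255}]';python3 -m pendant '[{"rx":0,"ry":0,"rz":0,"tx":0,"ty":0,"tz":0,"grip":255},{"rx":0,"ry":0,"rz":0,"tx":0,"ty":0,"tz":0,"grip":255},{"rx":0,"ry":0,"rz":0,"tx":0,"ty":0,"tz":0,"grip":255},{"rx":0,"ry":0,"rz":0,"tx":0,"ty":0,"tz":0,"grip":255},{"rx":0,"ry":0,"rz":0,"tx":0,"ty":0,"tz":0,"grip":255}]'
```

```text
time_s: 24.35
tcp_pos: [0.5663, 0.0287, -0.0052]
tool_rot: [-1.397, -2.814, 0.0]
ft_force: [0.5, 0.5, -0.6]
opening: 0.0539
time_s: 24.98
tcp_pos: [0.5663, 0.0288, -0.0052]
tool_rot: [-1.397, -2.814, 0.0]
ft_force: [0.6, 0.7, -0.2]
opening: 0.0449
```

```bash
python3 -m pendant '[{"rx":0,"ry":0,"rz":0,"tx":0,"ty":0,"tz":-0.005,"grip":255},{"rx":0,"ry":0,"rz":0,"tx":0,"ty":0,"tz":-0.02,"grip":255},{"rx":0,"ry":0,"rz":0,"tx":0,"ty":0,"tz":-0.03,"grip":255},{"rx":0,"ry":0,"rz":0,"tx":0,"ty":0,"tz":-0.03,"grip":255},{"rx":0,"ry":0,"rz":0,"tx":0,"ty":0,"tz":0,"grip":255}]';python3 -c "
from h import *
rows([.6204,.2719,.08],.65)
c=read_camera('scene');save(c,'s11.png')
import cv2
cv2.imwrite('pics/c11.png',cv2.resize(cv2.imread('pics/s11.png')[145:240,195:300],None,fx=6,fy=6,interpolation=2))"
```

```text
time_s: 25.6
tcp_pos: [0.5679, 0.029, 0.0829]
tool_rot: [1.395, 2.811, 0.005]
ft_force: [0.5, -0.3, -0.7]
opening: 0.0449
tcp [0.5679 0.029  0.0829] tilt 0.25 tool shift [0.1618 0.1887 0.0035] open 0.0449 F [ 0.5 -0.3 -0.7] t 25.6
rz turn -0.0007 q7 0.765
shift after turn [0.1616 0.1888 0.0035]
```

View pics/c11.png

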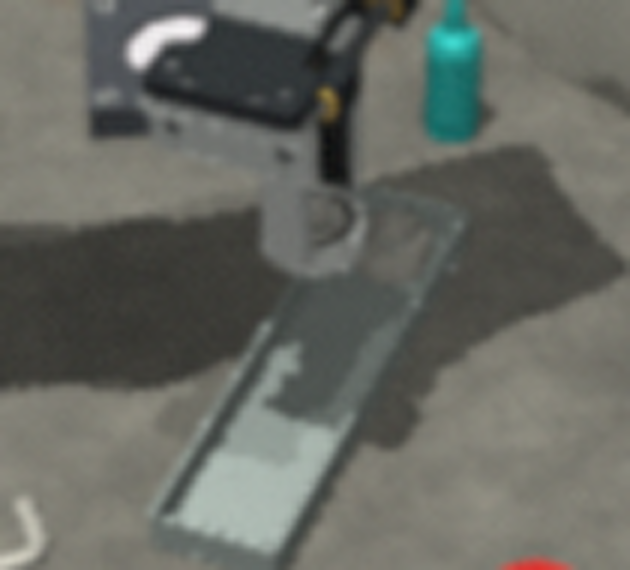

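The bearing is held level at (320,230). Moving over the wide housing.

```bash
python3 -m pendant '[{"rx":0,"ry":0,"rz":0,"tx":0.027,"ty":0.0315,"tz":0,"grip":255},{"rx":0,"ry":0,"rz":0,"tx":0.027,"ty":0.0315,"tz":0,"grip":255},{"rx":0,"ry":0,"rz":0,"tx":0.027,"ty":0.0315,"tz":0,"grip":255},{"rx":0,"ry":0,"rz":0,"tx":0.027,"ty":0.0315,"tz":0,"grip":255},{"rx":0,"ry":0,"rz":0,"tx":0.027,"ty":0.0315,"tz":0,"grip":255}]';python3 -m pendant '[{"rx":0,"ry":0,"rz":0,"tx":0.027,"ty":0.0315,"tz":0,"grip":255},{"rx":0,"ry":0,"rz":0,"tx":0,"ty":0,"tz":0.02,"grip":255},{"rx":0,"ry":0,"rz":0,"tx":0,"ty":0,"tz":0.02,"grip":255},{"rx":0,"ry":0,"rz":0,"tx":0,"ty":0,"tz":0.01,"grip":255},{"rx":0,"ry":0,"rz":0,"tx":0,"ty":0,"tz":0,"grip":255}]';python3 -c "
from h import *
rows([.6204,.2719,.008],.65)"
```

```text
time_s: 26.28
tcp_pos: [0.6098, 0.2327, 0.0792]
tool_rot: [-1.396, -2.813, 0.002]
ft_force: [-0.1, -0.9, -0.8]
opening: 0.045
time_s: 26.9
tcp_pos: [0.6184, 0.2708, 0.0289]
tool_rot: [-1.398, -2.813, 0.003]
ft_force: [0.1, -0.0, -0.4]
opening: 0.0446
tcp [0.6184 0.2708 0.0289] tilt 0.1 tool shift [-0.0003  0.0022  0.0209] open 0.0446 F [ 0.1 -0.  -0.4] t 26.9
rz turn -0.0018 q7 0.448
shift after turn [-0.0003  0.0022  0.0209]
```

```bash
python3 -m pendant '[{"rx":0,"ry":0,"rz":0,"tx":0,"ty":0.0015,"tz":0.006,"grip":255},{"rx":0,"ry":0,"rz":0,"tx":0,"ty":0,"tz":0.006,"grip":255},{"rx":0,"ry":0,"rz":0,"tx":0,"ty":0,"tz":0,"grip":255},{"rx":0,"ry":0,"rz":0,"tx":0,"ty":0,"tz":0,"grip":255},{"rx":0,"ry":0,"rz":0,"tx":0,"ty":0,"tz":0,"grip":255}]';python3 -c "
from h import *
rows([.6204,.2719,.008],.65)
c=read_camera('scene');save(c,'s12.png')
import cv2
cv2.imwrite('pics/c12.png',cv2.resize(cv2.imread('pics/s12.png')[110:180,190:260],None,fx=8,fy=8,interpolation=2))"
```

```text
time_s: 27.52
tcp_pos: [0.6201, 0.2731, 0.018]
tool_rot: [1.396, 2.814, 0.0]
ft_force: [1.0, 0.2, -0.6]
opening: 0.0449
tcp [0.6201 0.2731 0.018 ] tilt 0.01 tool shift [-0.0011 -0.0005  0.01  ] open 0.0449 F [ 1.   0.2 -0.6] t 27.525
rz turn -0.0005 q7 0.454
shift after turn [-0.0011 -0.0005  0.01  ]
```

View pics/c12.png

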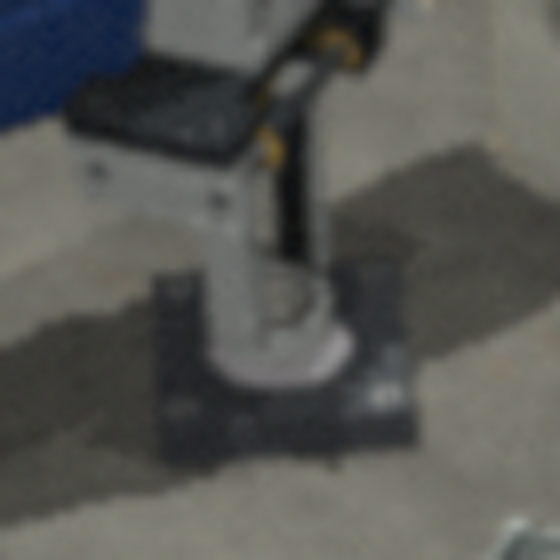

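The bearing hovers over the bright recess (280,360). Lowering it 10 mm.

```bash
python3 -m pendant '[{"rx":0,"ry":0,"rz":0,"tx":-0.001,"ty":0,"tz":0.004,"grip":255},{"rx":0,"ry":0,"rz":0,"tx":0,"ty":0,"tz":0.003,"grip":255},{"rx":0,"ry":0,"rz":0,"tx":0,"ty":0,"tz":0.0015,"grip":255},{"rx":0,"ry":0,"rz":0,"tx":0,"ty":0,"tz":0,"grip":255},{"rx":0,"ry":0,"rz":0,"tx":0,"ty":0,"tz":0,"grip":255}]';python3 -m pendant '[{"rx":0,"ry":0,"rz":0,"tx":0,"ty":0,"tz":0.001,"grip":255},{"rx":0,"ry":0,"rz":0,"tx":0,"ty":0,"tz":0.0005,"grip":255},{"rx":0,"ry":0,"rz":0,"tx":0,"ty":0,"tz":0,"grip":255},{"rx":0,"ry":0,"rz":0,"tx":0,"ty":0,"tz":0,"grip":255},{"rx":0,"ry":0,"rz":0,"tx":0,"ty":0,"tz":0,"grip":255}]'
```

```text
time_s: 28.2
tcp_pos: [0.6207, 0.2722, 0.0093]
tool_rot: [1.397, 2.814, -0.0]
ft_force: [0.0, 0.5, -1.4]
opening: 0.0451
time_s: 28.82
tcp_pos: [0.6206, 0.2722, 0.0078]
tool_rot: [-1.397, -2.814, 0.0]
ft_force: [-0.8, 0.2, 1.6]
opening: 0.0449
```

Contact force came up at the expected height. Releasing and lifting.

```bash
python3 -m pendant '[{"rx":0,"ry":0,"rz":0,"tx":0,"ty":0,"tz":0,"grip":120},{"rx":0,"ry":0,"rz":0,"tx":0,"ty":0,"tz":0,"grip":90},{"rx":0,"ry":0,"rz":0,"tx":0,"ty":0,"tz":0,"grip":65},{"rx":0,"ry":0,"rz":0,"tx":0,"ty":0,"tz":0,"grip":65},{"rx":0,"ry":0,"rz":0,"tx":0,"ty":0,"tz":0,"grip":65}]';python3 -m pendant '[{"rx":0,"ry":0,"rz":0,"tx":0,"ty":0,"tz":-0.03,"grip":65},{"rx":0,"ry":0,"rz":0,"tx":0,"ty":0,"tz":-0.05,"grip":65},{"rx":0,"ry":0,"rz":0,"tx":0,"ty":0,"tz":-0.05,"grip":65},{"rx":0,"ry":0,"rz":0,"tx":-0.05,"ty":0,"tz":0,"grip":65},{"rx":0,"ry":0,"rz":0,"tx":-0.05,"ty":0,"tz":0,"grip":65}]';python3 -m pendant '[{"rx":0,"ry":0,"rz":-0.1745,"tx":0,"ty":0,"tz":0,"grip":65},{"rx":0,"ry":0,"rz":-0.1745,"tx":0,"ty":0,"tz":0,"grip":65},{"rx":0,"ry":0,"rz":-0.1745,"tx":0,"ty":0,"tz":0,"grip":65},{"rx":0,"ry":0,"rz":-0.1745,"tx":0,"ty":0,"tz":0,"grip":65},{"rx":0,"ry":0,"rz":-0.1745,"tx":0,"ty":0,"tz":0,"grip":65}]';python3 -m pendant '[{"rx":0,"ry":0,"rz":-0.1745,"tx":0,"ty":0,"tz":0,"grip":65},{"rx":0,"ry":0,"rz":-0.1745,"tx":0,"ty":0,"tz":0,"grip":65},{"rx":0,"ry":0,"rz":-0.1745,"tx":0,"ty":0,"tz":0,"grip":65},{"rx":0,"ry":0,"rz":-0.1745,"tx":0,"ty":0,"tz":0,"grip":65},{"rx":0,"ry":0,"rz":0,"tx":0,"ty":0,"tz":0,"grip":65}]';python3 -c "
from h import *
rows([.4146,.2394,.13],2.2206)
rows([.4103,.3448,.16],2.2206)
c=read_camera('scene');save(c,'s13.png');t=read_camera('top');save(t,'t13.png')
import cv2
A=cv2.resize(cv2.imread('pics/s13.png')[120:220,130:250],None,fx=4,fy=4,interpolation=2);B=cv2.resize(cv2.imread('pics/t13.png')[140:240,115:190],None,fx=4,fy=4,interpolation=2)
cv2.imwrite('pics/c13.png',np.hstack([A,B]))"
```

```text
time_s: 29.45
tcp_pos: [0.6206, 0.2722, 0.0078]
tool_rot: [-1.397, -2.814, 0.0]
ft_force: [-1.0, -0.2, -0.7]
opening: 0.07
time_s: 30.08
tcp_pos: [0.6819, 0.1926, 0.1388]
tool_rot: [1.394, 2.815, 0.002]
ft_force: [-0.1, -0.6, -0.3]
opening: 0.0701
time_s: 30.7
tcp_pos: [0.6811, 0.1925, 0.1378]
tool_rot: [-0.068, -3.141, 0.0]
ft_force: [0.1, 0.1, -0.1]
opening: 0.0696
time_s: 31.32
tcp_pos: [0.6812, 0.1923, 0.1378]
tool_rot: [1.0, -2.978, -0.0]
ft_force: [0.0, -0.4, -1.0]
opening: 0.07
tcp [0.6812 0.1923 0.1378] tilt 0.02 tool shift [0.1841 0.1984 0.0078] open 0.07 F [ 0.  -0.4 -1. ] t 31.325
rz turn -0.0019 q7 1.929
shift after turn [0.1837 0.1988 0.0078]
tcp [0.6812 0.1923 0.1378] tilt 0.02 tool shift [ 0.1239  0.2851 -0.0222] open 0.07 F [ 0.  -0.4 -1. ] t 31.325
rz turn -0.0019 q7 1.929
shift after turn [ 0.1234  0.2853 -0.0222]
```

View pics/c13.png

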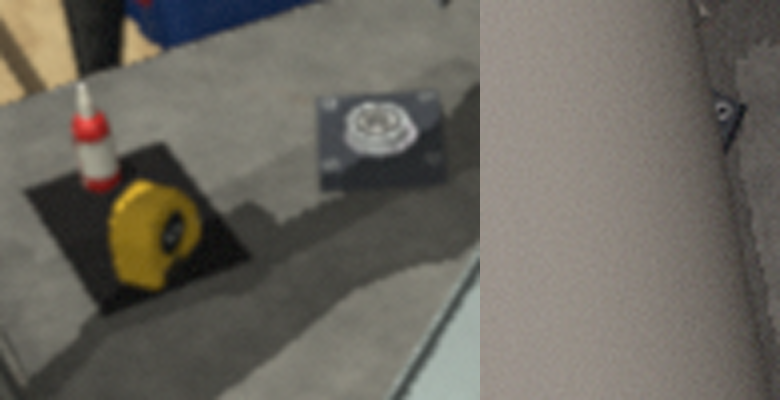

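Everything stands correctly in this picture. The bearing sits in the bright recess at (380,125), and bottle (95,140) and tape measure (150,235) are on the mat. I'll check the seating numerically from the scene image without using up a view.

```bash
python3 -c "
from h import *
import pickle,cv2
c=pickle.load(open('scene.pkl','rb'))
g=cv2.cvtColor(cv2.imread('pics/s13.png'),cv2.COLOR_BGR2HSV)
for z in (.016,.03): print(z,proj(c,[.6204,.2719,z]).round(1))
p=proj(c,[.6204,.2719,.03]); x,y=int(p[0]),int(p[1])
print(g[y-9:y+13,x-13:x+14,2])
m0=cv2.inRange(cv2.cvtColor(c['img'],cv2.COLOR_RGB2HSV)[y-12:y+14,x-14:x+15],(0,0,160),(180,60,255))
m1=cv2.inRange(g[y-12:y+14,x-14:x+15],(0,0,125),(180,80,255))
for m in (m0,m1):
  k=max(cv2.findContours(m,0,1)[0],key=cv2.contourArea);print(cv2.fitEllipse(k),k[:,0].min(0),k[:,0].max(0),(x-14,y-12))
"
```

```text
0.016 [224.1 153.3]
0.03 [223.9 149.8]
[[124 124 123 124 122 128 128 128 127 125 122 125 128 132 134 133 132 131
  128 124 122 119 117 115 114 111 110]
 [127 125 124 122 123 127 128 129 128 126 126 125 125 131 132 132 134 131
  127 121 117 114 113 112 111 108 107]
 [124 123 123 121 122 121 123 123 123 124 121 121 123 126 129 128 127 123
  113 109 104 103  99  96  96  99  99]
 [119 121 120 114 112 112 111 107 104 105 102  98 100 102 101  99  97  93
   89  87  85  85  85  83  92 104 107]
 [108 116 117 117 102  95  94  90  86  83  83  81  81  82  82  80  79  80
   79  78  80  78  77  80  93 107 108]
 [110 120 124 132 103  86  84  80  79  82  92 111 114 107  99 101 103 104
   95  83  77  78  78  79  84  93  91]
 [105 121 125 125  97  81  78  82  94 111 134 166 169 149 129 136 146 147
  134 112  97  83  78  82  81  83  83]
 [ 94 102 105 101  86  78  75  96 132 151 136 140 145 139 129 135 137 142
  140 148 138 100  83  80  81  80  80]
 [ 86  85  84  83  80  77  91 125 153 146 125 127 134 125 124 129 139 153
  142 145 162 137  92  79  78  80  79]
 [ 85  80  81  78  79  83 110 149 154 138 14
[... 984 characters left out ...]
77  78  76  77  78  79  85  98 103 101 110 118 121 119 106  97
   83  75  60  48  42  43  44  44  53]
 [ 81  83  87  91  85  78  78  76  75  71  65  62  62  68  70  71  57  53
   48  46  45  45  43  42  44  48  55]
 [ 91  99 104 108  96  82  78  73  69  56  43  44  45  45  47  48  42  43
   41  43  45  43  45  45  42  46  52]
 [ 94 107 109 103  96  81  70  58  52  45  43  43  43  43  43  45  41  43
   47  44  46  44  42  44  45  47  45]]
((15.653068542480469, 15.921034812927246), (9.731666564941406, 16.698999404907227), 86.49131774902344) [ 7 11] [24 21] (209, 137)
((15.395601272583008, 14.548178672790527), (11.653401374816895, 16.995258331298828), 90.26982879638672) [8 9] [24 20] (209, 137)
```

The bearing's centre in the image is at about (223,150). The expected spot for a seated bearing at the recess centre is (223.9,149.8), so it is within about 2 mm and fully down. Now back to the tape measure.

```bash
python3 -m pendant '[{"rx":0,"ry":0,"rz":0,"tx":0.0367,"ty":0.0398,"tz":0,"grip":0},{"rx":0,"ry":0,"rz":0,"tx":0.0367,"ty":0.0398,"tz":0,"grip":0},{"rx":0,"ry":0,"rz":0,"tx":0.0367,"ty":0.0398,"tz":0,"grip":0},{"rx":0,"ry":0,"rz":0,"tx":0.0367,"ty":0.0398,"tz":0,"grip":0},{"rx":0,"ry":0,"rz":0,"tx":0.0367,"ty":0.0398,"tz":0,"grip":0}]';python3 -m pendant '[{"rx":0,"ry":0,"rz":0,"tx":0,"ty":0,"tz":0.02,"grip":0},{"rx":0,"ry":0,"rz":0,"tx":0,"ty":0,"tz":0,"grip":0},{"rx":0,"ry":0,"rz":0,"tx":0,"ty":0,"tz":0,"grip":0},{"rx":0,"ry":0,"rz":0,"tx":0,"ty":0,"tz":0,"grip":0},{"rx":0,"ry":0,"rz":0,"tx":0,"ty":0,"tz":0,"grip":0}]';python3 -c "
from h import *
rows([.4146,.2394,.0398],2.2206)"
```

```text
time_s: 32.05
tcp_pos: [0.4129, 0.2405, 0.1378]
tool_rot: [-0.996, 2.979, 0.0]
ft_force: [-0.7, 1.1, 0.1]
opening: 0.094
time_s: 32.67
tcp_pos: [0.4151, 0.2401, 0.118]
tool_rot: [-1.0, 2.978, 0.0]
ft_force: [-0.3, 0.3, 0.7]
opening: 0.094
tcp [0.4151 0.2401 0.118 ] tilt 0.01 tool shift [ 0.0008 -0.0002  0.0782] open 0.094 F [-0.3  0.3  0.7] t 32.675
rz turn -0.0017 q7 1.586
shift after turn [ 0.0008 -0.0002  0.0782]
```

```bash
python3 -m pendant '[{"rx":0,"ry":0,"rz":0,"tx":0.0008,"ty":0,"tz":0.03,"grip":0},{"rx":0,"ry":0,"rz":0,"tx":0,"ty":0,"tz":0.03,"grip":0},{"rx":0,"ry":0,"rz":0,"tx":0,"ty":0,"tz":0.02,"grip":0},{"rx":0,"ry":0,"rz":0,"tx":0,"ty":0,"tz":0.013,"grip":0},{"rx":0,"ry":0,"rz":0,"tx":0,"ty":0,"tz":0,"grip":0}]';python3 -m pendant '[{"rx":0,"ry":0,"rz":0,"tx":0,"ty":0,"tz":0,"grip":100},{"rx":0,"ry":0,"rz":0,"tx":0,"ty":0,"tz":0,"grip":255},{"rx":0,"ry":0,"rz":0,"tx":0,"ty":0,"tz":0,"grip":255},{"rx":0,"ry":0,"rz":0,"tx":0,"ty":0,"tz":0,"grip":255},{"rx":0,"ry":0,"rz":0,"tx":0,"ty":0,"tz":0,"grip":255}]';python3 -m pendant '[{"rx":0,"ry":0,"rz":0,"tx":0,"ty":0,"tz":0,"grip":255},{"rx":0,"ry":0,"rz":0,"tx":0,"ty":0,"tz":0,"grip":255},{"rx":0,"ry":0,"rz":0,"tx":0,"ty":0,"tz":0,"grip":255},{"rx":0,"ry":0,"rz":0,"tx":0,"ty":0,"tz":0,"grip":255},{"rx":0,"ry":0,"rz":0,"tx":0,"ty":0,"tz":0,"grip":255}]';python3 -c "
from h import *
rows([.5083,-.0115,.125],2.2206)"
```

```text
time_s: 33.3
tcp_pos: [0.4138, 0.2394, 0.0243]
tool_rot: [1.001, -2.977, 0.001]
ft_force: [-1.0, -0.1, -0.2]
opening: 0.0942
time_s: 33.92
tcp_pos: [0.414, 0.2397, 0.0248]
tool_rot: [-1.002, 2.978, 0.0]
ft_force: [0.0, 0.3, 0.8]
opening: 0.0471
time_s: 34.55
tcp_pos: [0.414, 0.2397, 0.0248]
tool_rot: [1.002, -2.978, 0.0]
ft_force: [1.5, -0.8, -0.1]
opening: 0.0369
tcp [0.414  0.2397 0.0248] tilt 0.0 tool shift [ 0.0767 -0.2571 -0.1002] open 0.0369 F [ 1.5 -0.8 -0.1] t 34.55
rz turn -0.0006 q7 1.609
shift after turn [ 0.0769 -0.257  -0.1002]
```

```bash
python3 -m pendant '[{"rx":0,"ry":0,"rz":0,"tx":0,"ty":0,"tz":-0.01,"grip":255},{"rx":0,"ry":0,"rz":0,"tx":0,"ty":0,"tz":-0.03,"grip":255},{"rx":0,"ry":0,"rz":0,"tx":0,"ty":0,"tz":-0.03,"grip":255},{"rx":0,"ry":0,"rz":0,"tx":0,"ty":0,"tz":-0.03,"grip":255},{"rx":0,"ry":0,"rz":0,"tx":0.006,"ty":-0.02,"tz":0,"grip":255}]';python3 -m pendant '[{"rx":0,"ry":0,"rz":0,"tx":0.0141,"ty":-0.0474,"tz":0,"grip":255},{"rx":0,"ry":0,"rz":0,"tx":0.0141,"ty":-0.0474,"tz":0,"grip":255},{"rx":0,"ry":0,"rz":0,"tx":0.0141,"ty":-0.0474,"tz":0,"grip":255},{"rx":0,"ry":0,"rz":0,"tx":0.0141,"ty":-0.0474,"tz":0,"grip":255},{"rx":0,"ry":0,"rz":0,"tx":0.0141,"ty":-0.0474,"tz":0,"grip":255}]';python3 -m pendant '[{"rx":0,"ry":0,"rz":0,"tx":0,"ty":0,"tz":0,"grip":255},{"rx":0,"ry":0,"rz":0,"tx":0,"ty":0,"tz":0.03,"grip":255},{"rx":0,"ry":0,"rz":0,"tx":0,"ty":0,"tz":0.02,"grip":255},{"rx":0,"ry":0,"rz":0,"tx":0,"ty":0,"tz":0,"grip":255},{"rx":0,"ry":0,"rz":0,"tx":0,"ty":0,"tz":0,"grip":255}]';python3 -c "
from h import *
rows([.5083,-.0115,.025],2.2206)"
```

```text
time_s: 35.17
tcp_pos: [0.422, 0.2218, 0.1274]
tool_rot: [-1.004, 2.973, 0.003]
ft_force: [-0.2, -0.2, -4.2]
opening: 0.0366
time_s: 35.8
tcp_pos: [0.5087, -0.0126, 0.1254]
tool_rot: [-1.002, 2.977, 0.001]
ft_force: [0.3, 0.7, -2.1]
opening: 0.0365
time_s: 36.42
tcp_pos: [0.5087, -0.0109, 0.0756]
tool_rot: [-1.002, 2.977, 0.0]
ft_force: [0.2, 0.2, -2.6]
opening: 0.0366
tcp [ 0.5087 -0.0109  0.0756] tilt 0.03 tool shift [ 0.0007 -0.0002  0.0506] open 0.0366 F [ 0.2  0.2 -2.6] t 36.425
rz turn -0.0002 q7 2.232
shift after turn [ 0.0007 -0.0002  0.0506]
```

Good alignment. Lowering 46 mm, then the rest gently.

```bash
python3 -m pendant '[{"rx":0,"ry":0,"rz":0,"tx":0.0005,"ty":0,"tz":0.02,"grip":255},{"rx":0,"ry":0,"rz":0,"tx":0,"ty":0,"tz":0.016,"grip":255},{"rx":0,"ry":0,"rz":0,"tx":0,"ty":0,"tz":0.01,"grip":255},{"rx":0,"ry":0,"rz":0,"tx":0,"ty":0,"tz":0,"grip":255},{"rx":0,"ry":0,"rz":0,"tx":0,"ty":0,"tz":0,"grip":255}]';python3 -m pendant '[{"rx":0,"ry":0,"rz":0,"tx":0,"ty":0,"tz":0.002,"grip":255},{"rx":0,"ry":0,"rz":0,"tx":0,"ty":0,"tz":0.002,"grip":255},{"rx":0,"ry":0,"rz":0,"tx":0,"ty":0,"tz":0.0005,"grip":255},{"rx":0,"ry":0,"rz":0,"tx":0,"ty":0,"tz":0,"grip":255},{"rx":0,"ry":0,"rz":0,"tx":0,"ty":0,"tz":0,"grip":255}]'
```

```text
time_s: 37.05
tcp_pos: [0.5083, -0.0116, 0.0291]
tool_rot: [-1.002, 2.977, -0.0]
ft_force: [-0.4, 0.2, -1.5]
opening: 0.0367
time_s: 37.67
tcp_pos: [0.5085, -0.0115, 0.0247]
tool_rot: [-1.002, 2.977, -0.0]
ft_force: [-0.3, 0.1, 5.5]
opening: 0.0369
```

```bash
python3 -m pendant '[{"rx":0,"ry":0,"rz":0,"tx":0,"ty":0,"tz":0,"grip":150},{"rx":0,"ry":0,"rz":0,"tx":0,"ty":0,"tz":0,"grip":60},{"rx":0,"ry":0,"rz":0,"tx":0,"ty":0,"tz":0,"grip":0},{"rx":0,"ry":0,"rz":0,"tx":0,"ty":0,"tz":0,"grip":0},{"rx":0,"ry":0,"rz":0,"tx":0,"ty":0,"tz":0,"grip":0}]';python3 -m pendant '[{"rx":0,"ry":0,"rz":0,"tx":0,"ty":0,"tz":-0.03,"grip":0},{"rx":0,"ry":0,"rz":0,"tx":0,"ty":0,"tz":-0.04,"grip":0},{"rx":0,"ry":0,"rz":0,"tx":0,"ty":0,"tz":-0.04,"grip":0},{"rx":0,"ry":0,"rz":0,"tx":-0.0196,"ty":0.049,"tz":0,"grip":0},{"rx":0,"ry":0,"rz":0,"tx":-0.0196,"ty":0.049,"tz":0,"grip":0}]';python3 -m pendant '[{"rx":0,"ry":0,"rz":0,"tx":-0.0196,"ty":0.049,"tz":0,"grip":0},{"rx":0,"ry":0,"rz":0,"tx":-0.0196,"ty":0.049,"tz":0,"grip":0},{"rx":0,"ry":0,"rz":0,"tx":-0.0196,"ty":0.049,"tz":0,"grip":0},{"rx":0,"ry":0,"rz":0,"tx":-0.0196,"ty":0.049,"tz":0,"grip":0},{"rx":0,"ry":0,"rz":0,"tx":-0.0196,"ty":0.049,"tz":0,"grip":0}]';python3 -m pendant '[{"rx":0,"ry":0,"rz":0,"tx":0,"ty":0,"tz":0,"grip":0},{"rx":0,"ry":0,"rz":0,"tx":0,"ty":0,"tz":0,"grip":0},{"rx":0,"ry":0,"rz":0,"tx":0,"ty":0,"tz":0,"grip":0},{"rx":0,"ry":0,"rz":0,"tx":0,"ty":0,"tz":0,"grip":0},{"rx":0,"ry":0,"rz":0,"tx":0,"ty":0,"tz":0,"grip":0}]';python3 -c "
from h import *
rows([.4103,.3448,.033],2.2206)"
```

```text
time_s: 38.3
tcp_pos: [0.508, -0.0116, 0.0243]
tool_rot: [1.002, -2.977, 0.0]
ft_force: [0.3, -0.2, -0.3]
opening: 0.0753
time_s: 38.92
tcp_pos: [0.4799, 0.0912, 0.135]
tool_rot: [-0.999, 2.977, 0.0]
ft_force: [1.2, 0.7, -0.5]
opening: 0.0942
time_s: 39.55
tcp_pos: [0.4093, 0.3462, 0.1344]
tool_rot: [-1.002, 2.977, 0.0]
ft_force: [0.7, 0.0, 0.2]
opening: 0.0942
time_s: 40.17
tcp_pos: [0.4103, 0.3441, 0.1344]
tool_rot: [-1.001, 2.978, 0.0]
ft_force: [0.3, 0.1, 0.2]
opening: 0.094
tcp [0.4103 0.3441 0.1344] tilt 0.01 tool shift [-0.0004  0.0005  0.1014] open 0.094 F [0.3 0.1 0.2] t 40.175
rz turn -0.0015 q7 1.424
shift after turn [-0.0004  0.0005  0.1014]
```

```bash
python3 -m pendant '[{"rx":0,"ry":0,"rz":0,"tx":0,"ty":0.0005,"tz":0.03,"grip":0},{"rx":0,"ry":0,"rz":0,"tx":0,"ty":0,"tz":0.04,"grip":0},{"rx":0,"ry":0,"rz":0,"tx":0,"ty":0,"tz":0.025,"grip":0},{"rx":0,"ry":0,"rz":0,"tx":0,"ty":0,"tz":0.0136,"grip":0},{"rx":0,"ry":0,"rz":0,"tx":0,"ty":0,"tz":0,"grip":0}]';python3 -m pendant '[{"rx":0,"ry":0,"rz":0,"tx":0,"ty":0,"tz":0,"grip":100},{"rx":0,"ry":0,"rz":0,"tx":0,"ty":0,"tz":0,"grip":150},{"rx":0,"ry":0,"rz":0,"tx":0,"ty":0,"tz":0,"grip":255},{"rx":0,"ry":0,"rz":0,"tx":0,"ty":0,"tz":0,"grip":255},{"rx":0,"ry":0,"rz":0,"tx":0,"ty":0,"tz":0,"grip":255}]';python3 -m pendant '[{"rx":0,"ry":0,"rz":0,"tx":0,"ty":0,"tz":0,"grip":255},{"rx":0,"ry":0,"rz":0,"tx":0,"ty":0,"tz":0,"grip":255},{"rx":0,"ry":0,"rz":0,"tx":0,"ty":0,"tz":0,"grip":255},{"rx":0,"ry":0,"rz":0,"tx":0,"ty":0,"tz":0,"grip":255},{"rx":0,"ry":0,"rz":0,"tx":0,"ty":0,"tz":0,"grip":255}]';python3 -c "
from h import *
rows([.6024,.0523,.14],2.2206)"
```

```text
time_s: 40.8
tcp_pos: [0.4095, 0.3446, 0.0253]
tool_rot: [1.001, -2.977, 0.001]
ft_force: [0.6, -0.1, -0.0]
opening: 0.0941
time_s: 41.42
tcp_pos: [0.4097, 0.345, 0.0258]
tool_rot: [-1.002, 2.977, 0.0]
ft_force: [0.9, -0.9, -0.0]
opening: 0.0478
time_s: 42.05
tcp_pos: [0.4097, 0.345, 0.0257]
tool_rot: [1.002, -2.977, 0.0]
ft_force: [-0.3, -0.1, 0.5]
opening: 0.0277
tcp [0.4097 0.345  0.0257] tilt 0.01 tool shift [ 0.0234 -0.3496 -0.1143] open 0.0277 F [-0.3 -0.1  0.5] t 42.05
rz turn -0.0006 q7 1.436
shift after turn [ 0.0236 -0.3496 -0.1143]
```

```bash
python3 -m pendant '[{"rx":0,"ry":0,"rz":0,"tx":0,"ty":0,"tz":-0.0143,"grip":255},{"rx":0,"ry":0,"rz":0,"tx":0,"ty":0,"tz":-0.03,"grip":255},{"rx":0,"ry":0,"rz":0,"tx":0,"ty":0,"tz":-0.04,"grip":255},{"rx":0,"ry":0,"rz":0,"tx":0,"ty":0,"tz":-0.03,"grip":255},{"rx":0,"ry":0,"rz":0,"tx":0.0034,"ty":-0.0496,"tz":0,"grip":255}]';python3 -m pendant '[{"rx":0,"ry":0,"rz":0,"tx":0.0034,"ty":-0.05,"tz":0,"grip":255},{"rx":0,"ry":0,"rz":0,"tx":0.0034,"ty":-0.05,"tz":0,"grip":255},{"rx":0,"ry":0,"rz":0,"tx":0.0034,"ty":-0.05,"tz":0,"grip":255},{"rx":0,"ry":0,"rz":0,"tx":0.0034,"ty":-0.05,"tz":0,"grip":255},{"rx":0,"ry":0,"rz":0,"tx":0.0034,"ty":-0.05,"tz":0,"grip":255}]';python3 -m pendant '[{"rx":0,"ry":0,"rz":0,"tx":0.003,"ty":-0.05,"tz":0,"grip":255},{"rx":0,"ry":0,"rz":0,"tx":0,"ty":0,"tz":0,"grip":255},{"rx":0,"ry":0,"rz":0,"tx":0,"ty":0,"tz":0.03,"grip":255},{"rx":0,"ry":0,"rz":0,"tx":0,"ty":0,"tz":0.03,"grip":255},{"rx":0,"ry":0,"rz":0,"tx":0,"ty":0,"tz":0,"grip":255}]';python3 -c "
from h import *
rows([.6024,.0525,.0258],2.2206)"
```

```text
time_s: 42.68
tcp_pos: [0.437, 0.3067, 0.1434]
tool_rot: [-1.009, 2.971, 0.005]
ft_force: [0.0, -0.3, -1.1]
opening: 0.0279
time_s: 43.3
tcp_pos: [0.5754, 0.0927, 0.1412]
tool_rot: [-1.002, 2.977, 0.0]
ft_force: [0.8, 1.4, -0.0]
opening: 0.0278
time_s: 43.92
tcp_pos: [0.6008, 0.053, 0.079]
tool_rot: [1.002, -2.974, -0.001]
ft_force: [0.1, 0.1, 0.5]
opening: 0.028
tcp [0.6008 0.053  0.079 ] tilt 0.19 tool shift [-0.0011 -0.0015  0.0532] open 0.028 F [0.1 0.1 0.5] t 43.925
rz turn 0.0003 q7 2.14
shift after turn [-0.0011 -0.0015  0.0532]
```

```bash
python3 -m pendant '[{"rx":0,"ry":0,"rz":0,"tx":0,"ty":0,"tz":0.025,"grip":255},{"rx":0,"ry":0,"rz":0,"tx":0,"ty":0,"tz":0.02,"grip":255},{"rx":0,"ry":0,"rz":0,"tx":0,"ty":0,"tz":0.006,"grip":255},{"rx":0,"ry":0,"rz":0,"tx":0,"ty":0,"tz":0,"grip":255},{"rx":0,"ry":0,"rz":0,"tx":0,"ty":0,"tz":0,"grip":255}]';python3 -c "
from h import *
rows([.6024,.0525,.0258],2.2206)"
```

```text
time_s: 44.55
tcp_pos: [0.6031, 0.0525, 0.0302]
tool_rot: [-1.001, 2.976, -0.0]
ft_force: [-0.0, 0.2, -0.4]
opening: 0.028
tcp [0.6031 0.0525 0.0302] tilt 0.08 tool shift [0.0005 0.0004 0.0044] open 0.028 F [-0.   0.2 -0.4] t 44.55
rz turn -0.0006 q7 2.158
shift after turn [0.0005 0.0004 0.0044]
```

```bash
python3 -m pendant '[{"rx":0,"ry":0,"rz":0,"tx":0,"ty":0,"tz":0.002,"grip":255},{"rx":0,"ry":0,"rz":0,"tx":0,"ty":0,"tz":0.0022,"grip":255},{"rx":0,"ry":0,"rz":0,"tx":0,"ty":0,"tz":0,"grip":255},{"rx":0,"ry":0,"rz":0,"tx":0,"ty":0,"tz":0,"grip":255},{"rx":0,"ry":0,"rz":0,"tx":0,"ty":0,"tz":0,"grip":170}]';python3 -m pendant '[{"rx":0,"ry":0,"rz":0,"tx":0,"ty":0,"tz":0,"grip":100},{"rx":0,"ry":0,"rz":0,"tx":0,"ty":0,"tz":0,"grip":60},{"rx":0,"ry":0,"rz":0,"tx":0,"ty":0,"tz":0,"grip":60},{"rx":0,"ry":0,"rz":0,"tx":0,"ty":0,"tz":0,"grip":60},{"rx":0,"ry":0,"rz":0,"tx":0,"ty":0,"tz":0,"grip":60}]';python3 -m pendant '[{"rx":0,"ry":0,"rz":0,"tx":0,"ty":0,"tz":-0.03,"grip":60},{"rx":0,"ry":0,"rz":0,"tx":0,"ty":0,"tz":-0.04,"grip":60},{"rx":0,"ry":0,"rz":0,"tx":0,"ty":0,"tz":-0.05,"grip":60},{"rx":0,"ry":0,"rz":0,"tx":0,"ty":0,"tz":-0.04,"grip":60},{"rx":0,"ry":0,"rz":0,"tx":0,"ty":0,"tz":0,"grip":60}]';python3 -m pendant '[{"rx":0,"ry":0,"rz":0,"tx":0,"ty":0.05,"tz":0,"grip":60},{"rx":0,"ry":0,"rz":0,"tx":0,"ty":0.05,"tz":0,"grip":60},{"rx":0,"ry":0,"rz":0,"tx":-0.01,"ty":0.05,"tz":0,"grip":60},{"rx":0,"ry":0,"rz":0,"tx":-0.02,"ty":0.05,"tz":0,"grip":60},{"rx":0,"ry":0,"rz":0,"tx":-0.02,"ty":0.05,"tz":0,"grip":60}]';python3 -m pendant '[{"rx":0,"ry":0,"rz":0,"tx":-0.02,"ty":0.05,"tz":0,"grip":60},{"rx":0,"ry":0,"rz":0,"tx":-0.02,"ty":0.05,"tz":0,"grip":60},{"rx":0,"ry":0,"rz":0,"tx":-0.02,"ty":0.05,"tz":0,"grip":60},{"rx":0,"ry":0,"rz":0,"tx":-0.02,"ty":0.05,"tz":0,"grip":60},{"rx":0,"ry":0,"rz":0,"tx":0,"ty":0,"tz":0,"grip":60}]';python3 -c "
from h import *
import cv2
rows([.4,.4,.1])
c=read_camera('scene');save(c,'s14.png');t=read_camera('top');save(t,'t14.png')
A=cv2.resize(cv2.imread('pics/s14.png')[125:245,195:285],None,fx=4,fy=4,interpolation=2);B=cv2.resize(cv2.imread('pics/t14.png')[130:250,130:290],None,fx=4*.69,fy=4,interpolation=2)
B=cv2.resize(cv2.imread('pics/t14.png')[130:250,190:290],None,fx=4,fy=4,interpolation=2)
cv2.imwrite('pics/c14.png',np.hstack([A,B]))
h=cv2.cvtColor(t['img'],cv2.COLOR_RGB2HSV)
for n,lo,hi,(x0,y0,x1,y1),z in (('tape',(18,120,100),(38,255,255),(240,190,290,240),.064),('red',(0,120,80),(10,255,255),(225,165,250,190),.06)):
  k=max(cv2.findContours(cv2.inRange(h[y0:y1,x0:x1],lo,hi),0,1)[0],key=cv2.contourArea); r=cv2.minAreaRect(k); print(n,cv2.contourArea(k),r,ray(t,r[0][0]+x0,r[0][1]+y0,z)[:2])
print(h[160:190,140:172,2][::1])
"
```

```text
time_s: 45.18
tcp_pos: [0.6026, 0.0523, 0.025]
tool_rot: [-1.002, 2.977, -0.0]
ft_force: [-0.9, 0.4, 0.7]
opening: 0.031
time_s: 45.8
tcp_pos: [0.6024, 0.0523, 0.0247]
tool_rot: [1.002, -2.977, 0.0]
ft_force: [-1.0, 0.1, 0.8]
opening: 0.0714
time_s: 46.42
tcp_pos: [0.6041, 0.0525, 0.188]
tool_rot: [-1.0, 2.973, -0.001]
ft_force: [-0.6, 0.1, -1.5]
opening: 0.072
time_s: 47.05
tcp_pos: [0.49, 0.283, 0.184]
tool_rot: [1.001, -2.977, 0.0]
ft_force: [0.8, 0.3, -0.5]
opening: 0.0719
time_s: 47.68
tcp_pos: [0.4306, 0.4933, 0.1828]
tool_rot: [1.01, -2.972, -0.001]
ft_force: [-0.7, -0.5, -1.1]
opening: 0.0721
tcp [0.4306 0.4933 0.1828] tilt 0.14 tool shift [ 0.0809 -0.0555  0.0829] open 0.0721 F [-0.7 -0.5 -1.1] t 47.675
tape 330.0 ((25.280488967895508, 24.975610733032227), (26.237192153930664, 14.211813926696777), 51.34019470214844) [ 0.50990485 -0.01335392]
red 76.0 ((13.0, 13.0), (10.0, 10.0), 90.0) [0.60366507 0.0527483 ]
[[137 110 104 104 106 105 102 104 105 105 108 101 107 106 107 107 103 106
  102 101 106 107 107 104 108 103 108 109  97  85  84 126]
 [127 109 102 105 107 103 103 106 10
[... 3121 characters left out ...]
6 102  99 105 109 109 110 114 108]
 [108 110 106 104 107 107 108 106 102  87  76 182 222 189 197 173 192 236
  234 180 133  99 103  98 108 106 105 110 103 113 115  90]
 [109 106 103 106 104 107 106 106 107 106 103  89  80 104 150 159 155 165
  108  89  98 103 104 105 108 107 100 107 109 113 109  67]
 [102 103 103 101 110 105 104 106 108 104 103 103 100  97 101 100  92  98
   98 105 101 107 100 106 106 104 108 105 107 108  96  51]
 [102 101 103 106 107 106 106 105 106 103 107 109 101 102 107 100 104  99
  100 105 107 104 107 106 104 105 106 106 107 109  69  42]
 [114 105 105 102 109 108 106 101 105 109 103 108 105 104 103 105 107 103
  101 100 106 107 106 103 102 108 108 105 112  90  46  70]]
```

View pics/c14.png

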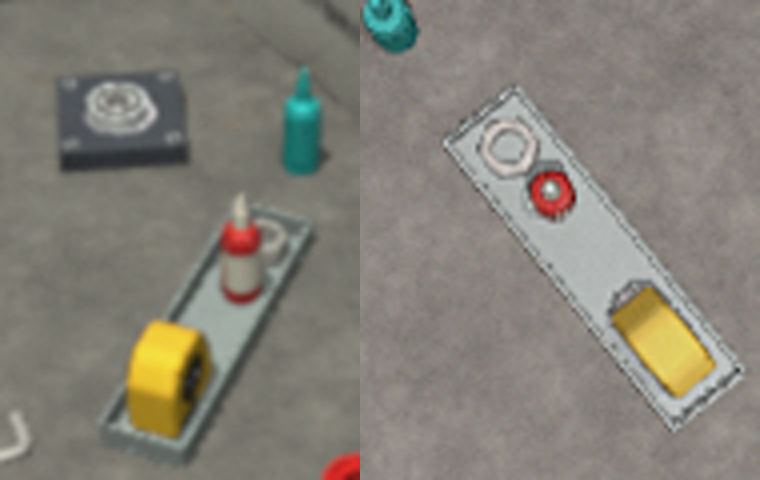

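The last picture shows bottle (552,192) and tape measure (660,340) upright in the trough beside the undisturbed nut. Both are within about 2 mm of their starting measurements. The bearing's seal ring is centred at top pixel (154,175), which is the recess centre once parallax is allowed for. Handing in.

```bash
python3 -c "
from station import sign_off; print(sign_off())"
```

```text
the job is handed in; nothing more can be done
None
```

The job is done and handed in at about 48 s on the robot's clock; `sign_off` reports no verdict. I stood the tape measure and then the bottle on the mat, laid the bearing in the wide housing's recess, and put both back in the trough.

**Last checks**
- **Tape measure and bottle:** upright in the trough, within about 2 mm of their start positions. The tape measure's direction is within about 0.02 rad of before.
- **Bearing:** within about 1 mm of the recess centre in the top view. It met the recess floor at the height I expected.
- **Nut:** looks unmoved.
- **Roll of tape:** I never reached for it, but did not measure it again at the end.
- **Arm:** clear of everything, gripper open.

**What went wrong or disagreed**
- **Missed first grip:** the fingers closed above the bearing without moving it. The pad ends sat about 15–25 mm higher than the reported tool position implied. I went about 26 mm lower and regripped.
- **Opening readings:** on the bearing the fingers read 45 mm against its 47 mm diameter. On the first bottle grip they read 24 mm against 29 mm, because I gripped it too high. The second bottle grip, lower down, read 28 mm.

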